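# Load the bench rotator and set it to gentle

## Task

The bench rotator was left on fast, its selector rod pulled right out: first push the rod fully home to park it, and only then stand every amber bottle upright and gently on the platform in one neat row, each centred in its own printed ring, starting with the ring nearest the rod and skipping none. When all are loaded, pull the rod to its middle click so that it stays there. Leave the white bottle and the test plate where they are.

Things in the scene. Friction and masses are not known exactly. Their poses are not given: they have to be found in the camera images.
- rotator: Bench rotator, 240 mm deep (x), 330 mm wide (y): white housing under a dark platform that does not move in this task; platform top 88 mm above the bench, with a steel lip 6 mm higher all round. Origin: centre of underside. Front panel faces its -x; y is along the row of printed rings; z up. Fixed to the bench; place and yaw vary.
- rod (a joint): Selector rod (m), sliding out of the rotator's right side along its -y: 0 fully home (parked), 0.020 middle click (gentle), 0.040 fully out (fast). All three are spring detents: about 6 N to leave one; let go within 8 mm of a click it snaps in. A red band on the rod is hidden in the brass bush when home, just outside it at the middle, 20 mm clear when out.
- rod_grip (a point): Middle of the waist of the rod's black knob, 44 mm above the bench; moves with the rod; 62 mm out from the rotator's side when home (102 mm when fully out). Axes as the rotator's. The waist is 22 mm in diameter and 26 mm long along y (the sliding direction), between two flanges 32 mm in diameter and 7 mm thick (the outer one red).
- ring1 (a point): Centre, on the platform's surface, of printed white ring 1 of 6 (52 mm outer diameter, for one bottle). The rings lie in one line along the rotator's y, 54 mm apart; ring 1 is nearest the rod's side, ring 6 farthest from it. Axes as the rotator's.
- ring2 (a point): Centre, on the platform's surface, of printed white ring 2 of 6 (52 mm outer diameter, for one bottle). The rings lie in one line along the rotator's y, 54 mm apart; ring 1 is nearest the rod's side, ring 6 farthest from it. Axes as the rotator's.
- ring3 (a point): Centre, on the platform's surface, of printed white ring 3 of 6 (52 mm outer diameter, for one bottle). The rings lie in one line along the rotator's y, 54 mm apart; ring 1 is nearest the rod's side, ring 6 farthest from it. Axes as the rotator's.
- ring4 (a point): Centre, on the platform's surface, of printed white ring 4 of 6 (52 mm outer diameter, for one bottle). The rings lie in one line along the rotator's y, 54 mm apart; ring 1 is nearest the rod's side, ring 6 farthest from it. Axes as the rotator's.
- ring5 (a point): Centre, on the platform's surface, of printed white ring 5 of 6 (52 mm outer diameter, for one bottle). The rings lie in one line along the rotator's y, 54 mm apart; ring 1 is nearest the rod's side, ring 6 farthest from it. Axes as the rotator's.
- ring6 (a point): Centre, on the platform's surface, of printed white ring 6 of 6 (52 mm outer diameter, for one bottle). The rings lie in one line along the rotator's y, 54 mm apart; ring 1 is nearest the rod's side, ring 6 farthest from it. Axes as the rotator's.
- bottle1: Amber glass reagent bottle, heavy at the base, with a black cap and white label, standing on the bench: body a cylinder 46 mm in diameter and 58 mm high, cap 30 mm in diameter, top at 82 mm; about 0.11 to 0.22 kg. Origin: centre of its underside, z up. May be absent (None from the start).
- bottle2: Amber glass reagent bottle, heavy at the base, with a black cap and white label, standing on the bench: body a cylinder 46 mm in diameter and 58 mm high, cap 30 mm in diameter, top at 82 mm; about 0.11 to 0.22 kg. Origin: centre of its underside, z up. May be absent (None from the start).
- bottle3: Amber glass reagent bottle, heavy at the base, with a black cap and white label, standing on the bench: body a cylinder 46 mm in diameter and 58 mm high, cap 30 mm in diameter, top at 82 mm; about 0.11 to 0.22 kg. Origin: centre of its underside, z up. May be absent (None from the start).
- bottle4: Amber glass reagent bottle, heavy at the base, with a black cap and white label, standing on the bench: body a cylinder 46 mm in diameter and 58 mm high, cap 30 mm in diameter, top at 82 mm; about 0.11 to 0.22 kg. Origin: centre of its underside, z up. May be absent (None from the start).
- bottle5: Amber glass reagent bottle, heavy at the base, with a black cap and white label, standing on the bench: body a cylinder 46 mm in diameter and 58 mm high, cap 30 mm in diameter, top at 82 mm; about 0.11 to 0.22 kg. Origin: centre of its underside, z up. May be absent (None from the start).
- bottle6: Amber glass reagent bottle, heavy at the base, with a black cap and white label, standing on the bench: body a cylinder 46 mm in diameter and 58 mm high, cap 30 mm in diameter, top at 82 mm; about 0.11 to 0.22 kg. Origin: centre of its underside, z up. May be absent (None from the start).
- saline: Bystander: white bottle with a blue cap, same shape and size as the amber ones (46 mm diameter, 82 mm high). Origin: centre of its underside. To be left alone.
- testplate: Bystander: pale test plate with black printed circles lying on the bench, 64 x 140 x 6 mm (140 along y). Origin: centre of its underside. To be left alone.
There are look-alikes about, which are no part of the job. What is shaped like the bottle2 but yellow is not meant.

How it is judged:
By the outcome, as a careful person would: the job done as asked, in the order asked, and still so for the second after the job is handed in, with the robot touching nothing.
Of bottle1, bottle2, bottle3, bottle4, bottle5, bottle6 only 4 to 6 are there at a start; the rules pass over those that are not, and their reading is None.
At some moment in a run one of bottle1, bottle2, bottle3, bottle4, bottle5, bottle6 may be knocked a few centimetres aside while the robot is not near it.
It also fails if it takes over 210 s, if anything falls off the work surface, if the arm or the gripper's body presses on something with over 40 N, if the wrist force passes 120 N, or if a joint passes its speed limit or range.

## Robot

A 6-joint arm with a two-finger parallel gripper is mounted at the origin on the work surface. World frame = base frame: x ahead of the robot, y to its left, z up, the work surface at z = 0. Lengths are in m, angles in rad, forces in N, time in s.
With the tool pointing down it reaches from about 0.375 to 0.9 m from the base axis. Payload 3.1 kg.
Tool frame: the origin (TCP) lies between the finger pads; the fingertips stand manip.nose_length ahead of it and the grasp point (between the pads) lies 5 mm behind it (manip.nose_length is the distance from the TCP to the fingertips, in m); z points along the fingers, y is the line along which they close (so a half turn about z gives the same grasp; the last joint's range is limited). The gripper opens to 85 mm and grips with 20 to 120 N. Pads are 22 mm wide; open, the fingers measure 114 mm over their backs; the gripper's body (76 mm by 85 mm) begins 54 mm behind the grasp point. The pads swing forward as they close: fully open they stand 13 mm farther back than shut.
Start: joints at [-1.28, 0.527, 1.433, -0, 1.181, -0.178], TCP at [0.283, -0.557, 0.245] pointing down, gripper open.
Joint ranges: [-3.08, 3.08], [-0.75, 2.2], [0.22, 2.44], [-1.43, 4.57], [0, 2.65], [-2.85, 2.85]. Speed limits (rad/s): [2.79, 2.79, 3.14, 3.14, 3.14, 3.14].

## Interface

Orientations are given as a unit quaternion [x, y, z, w].
In Python, from station import monitor, eyes, job, manip gives the robot as it stands.
- The arm moves only by the shell command python3 -m pendant 'ROWS' [FORCE]. ROWS is JSON, a list that holds one entry, the list of rows, each a list of 7 numbers: the shift along the tool's x, y, z as a fraction of full scale, then the turn, a rotation vector about the tool's x, y, z as a fraction of full scale, then the opening, from 0 (shut) to 1 (fully open). A call has 1 to 20 rows; each row shifts and turns the commanded pose from where the row before left it, along the tool's axes as they then stand; what a row does not reach is not made up. Full scale, the value 1, is 800 mm for a shift and 0.12 rad for a turn. A row lasts 1/10 s, in which the tool goes at most 50 mm and 8.59 degrees, less where a joint would pass 70% of its speed; a pose out of reach is approached as far as the arm can. A call with a number of a shift or a turn outside -1 to 1 is refused whole. A call with a gripper value outside its range is refused whole. The fingers move at their own pace and stop on an object; FORCE is the grip in N (left out, the last holds). Time passes only in rows, so rows that do not move let the fingers close. It gives the time, the measured TCP pose, the force, the opening and the grip force at its end, in the units of the state.
- monitor.sense(): the state, without advancing time (a new reading comes with each control period).
- eyes.snapshot(name): name is "side" or "top" or "wrist"; returns a dict with "pixels" (480x640x3 uint8, red, green, blue), "depth" (480x640 float32, m along the optical axis (not along the pixel's ray), 0 where there is no reading), "intrinsics" (3x3 intrinsics, pixels), "k1" (the pictures are not rectified: a ray, as slopes to the right and down, at radius r is drawn at 1 + k1 r^2 times it, then the intrinsics apply), "eye" and "attitude" of the camera in the world. Camera axes: x right, y down, z forward; pixel columns grow to the right and rows downward; lengths in m; the calibration is good to about 2 mm. A picture is of the moment at which its call begins.
- job.sign_off(): hands the job in; it is judged then, once.
The state is a dict: "t": time; "q": joint angles; "qd": joint speeds; "tau": joint torques, N m; "tcp_pos": TCP position; "tool_rot": TCP orientation; "force": force on the tool from outside, world axes, zero at the start; "ft_torque": the same for the moment, N m; "finger_gap": opening from 0.0 (shut) to 1.0 (fully open); "gripper_force": force on a finger pad.
Only numpy, scipy, OpenCV 4.12 (cv2) and the standard library are available. Lean on these libraries where they do the work, as an engineer would, in place of code of your own. Each camera call takes 0.05 s, during which the arm holds its last target. There are 200 camera calls.

## Working session

There is one attempt and no reset: what is moved stays moved. The work goes in short steps, Python scripts to look and compute and a shell command to move; the robot and the scene stay as the last step left them, time stands still between calls to the robot, and variables do not carry over. Pictures are saved under pics/ and viewed, at most 14 in all, crops included, and the job is handed in when it is done.

```bash
ls; mkdir -p pics; python3 - <<'E'
from station import monitor,eyes,job,manip
import cv2,numpy as np
s=monitor.sense();print({k:np.round(v,3) for k,v in s.items()}, manip.nose_length)
for n in("top","side"):
    d=eyes.snapshot(n);cv2.imwrite(f"pics/{n}0.png",d["pixels"][:,:,::-1]);np.savez(f"{n}0.npz",**d)
    print(n,d["intrinsics"],d["k1"],d["eye"],d["attitude"])
E
```

```text
pics
{'t': np.float64(0.0), 'q': array([-1.279,  0.528,  1.434, -0.   ,  1.181, -0.179]), 'qd': array([ 0.   ,  0.001,  0.002,  0.   , -0.001, -0.   ]), 'tau': array([-0.0000e+00, -4.4236e+01, -1.7802e+01, -0.0000e+00,  8.0000e-03,
       -0.0000e+00]), 'tcp_pos': array([ 0.283, -0.557,  0.244]), 'tool_rot': array([ 0.973,  0.233, -0.   , -0.001]), 'force': array([0.143, 0.224, 0.026]), 'ft_torque': array([-0.005,  0.055, -0.003]), 'gripper_force': np.float64(0.0), 'finger_gap': np.float64(0.998)} 0.014
top [[448.58344663   0.         322.39839316]
 [  0.         448.58344663 239.77604536]
 [  0.           0.           1.        ]] -0.015125075886134848 [0.30030759 0.06165853 1.14246393] [-0.69769595  0.7094381  -0.06601947  0.07456111]
side [[562.25062843   0.         318.86075722]
 [  0.         562.25062843 241.23865991]
 [  0.           0.           1.        ]] -0.09424555428638834 [0.10335417 0.78077042 1.11844611] [-0.25664643  0.90793942 -0.31979002  0.08667731]
```

View pics/top0.png

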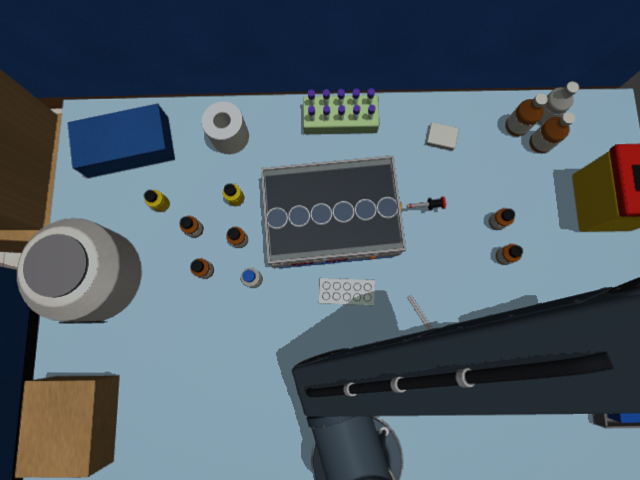

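View pics/side0.png

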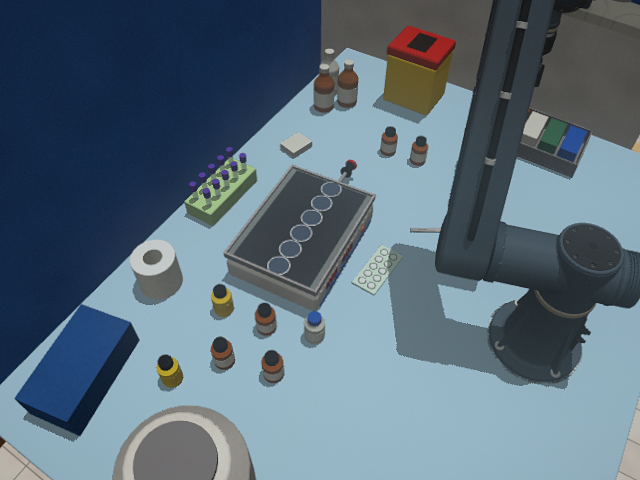

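The top view has image up as +x and left as +y. Five amber bottles show at (191,226), (236,237), (202,268), (503,218) and (510,254). The yellow ones are at (155,200) and (233,193), and saline is at (250,277). The ring row runs from (388,207), which is ring 1, to (277,218), and the knob is at about (436,203). The side view agrees.

```bash
cat > h.py <<'E'
import numpy as np,cv2
from scipy.spatial.transform import Rotation as R
from station import monitor,eyes
def snap(n,name=None):
    d=eyes.snapshot(n)
    if name: cv2.imwrite(f"pics/{name}.png",d["pixels"][:,:,::-1])
    return d
def rays(d,uv):
    K=d["intrinsics"];p=(np.asarray(uv,float)-[K[0,2],K[1,2]])/[K[0,0],K[1,1]]
    s=p.copy()
    for _ in range(8): s=p/(1+d["k1"]*(s**2).sum(-1,keepdims=True))
    return R.from_quat(d["attitude"]).apply(np.c_[s.reshape(-1,2),np.ones(s.size//2)])
def onplane(d,uv,z):
    r=rays(d,uv);e=np.asarray(d["eye"]);return e+r*((z-e[2])/r[:,2])[:,None]
def cloud(d):
    v,u=np.mgrid[:480,:640];r=rays(d,np.c_[u.ravel(),v.ravel()])
    P=np.asarray(d["eye"])+r*d["depth"].reshape(-1,1);P[d["depth"].ravel()==0]=np.nan
    return P.reshape(480,640,3)
def blobs(m,amin=15):
    n,l,st,c=cv2.connectedComponentsWithStats(m.astype(np.uint8),connectivity=8)
    return [(c[i],st[i],l==i) for i in range(1,n) if st[i,4]>=amin]
def hsv(d): return cv2.cvtColor(d["pixels"],cv2.COLOR_RGB2HSV)
E
python3 - <<'E'
from h import *
for n in("top","side"):
    d=dict(np.load(n+"0.npz"));P=cloud(d);H=hsv(d);z=P[...,2]
    print(n)
    # caps: dark or blue pixels with cap-top height
    m=(z>.074)&(z<.09)&(H[...,2]<70)
    for c,st,l in blobs(m,12):
        if st[4]<400: 
            q=P[l];print("cap",c.round(1),st[2:],q.mean(0).round(3),onplane(d,c,.082)[0].round(4))
    m=(z>.080)&(z<.096)&(H[...,2]>110)
    for c,st,l in blobs(m,8):
        if st[4]<400: print("white",c.round(1),st[2:],P[l].mean(0).round(3),onplane(d,c,.088)[0].round(4))
    red=((H[...,0]<8)|(H[...,0]>172))&(H[...,1]>150)&(H[...,2]>80)
    for c,st,l in blobs(red,4):
        q=P[l].mean(0)
        if st[4]<300:print("red",c.round(1),st[2:],q.round(3),onplane(d,c,.044)[0].round(4))
E
```

```text
top
cap [552.5 107.6] [19 19 80] [ 0.849 -0.521  0.082] [ 0.8488 -0.5213  0.082 ]
cap [522.9 118.8] [24 17 93] [ 0.819 -0.442  0.082] [ 0.8192 -0.4422  0.082 ]
cap [225.2 115.7] [ 6  4 12] [0.844 0.317 0.082] [0.844  0.3175 0.082 ]
cap [547.1 135.2] [18 21 91] [ 0.773 -0.498  0.082] [ 0.7735 -0.4986  0.082 ]
cap [217.2 140.4] [16  6 21] [0.777 0.336 0.082] [0.7765 0.3358 0.082 ]
cap [122.9 158.1] [27  7 36] [0.736 0.576 0.078] [0.7343 0.5742 0.082 ]
cap [591.4 195.4] [ 16  61 242] [ 0.614 -0.589  0.082] [ 0.6136 -0.5891  0.082 ]
cap [229.4 189.2] [ 12  11 103] [0.647 0.301 0.082] [0.6465 0.3012 0.082 ]
cap [150.  195.4] [12 11 98] [0.635 0.499 0.082] [0.6345 0.4988 0.082 ]
cap [507.9 214.2] [ 13  12 117] [ 0.57  -0.38   0.081] [ 0.5697 -0.3793  0.082 ]
cap [185.7 222. ] [ 12  11 110] [0.565 0.406 0.082] [0.5648 0.4064 0.082 ]
cap [233.1 233.1] [ 13  12 113] [0.535 0.289 0.082] [0.5349 0.2893 0.082 ]
cap [124.5 253.5] [17 42 93] [0.489 0.552 0.082] [0.4892 0.5521 0.082 ]
cap [515.5 250.7] [ 14  12 123] [ 0.48  -0.389  0.082] [ 0.4795 -0.3886  0.082 ]
cap [196.7 265.5] [ 13  12 115] [0
[... 3716 characters left out ...]
849 0.082 ]
cap [ 74.8 410.2] [18 26 41] [0.717 0.676 0.077] [0.7142 0.6766 0.082 ]
white [318.1 174.5] [19  8 27] [ 0.643 -0.111  0.093] [ 0.6456 -0.1158  0.088 ]
white [336.9 181.5] [ 8  4 11] [ 0.588 -0.114  0.094] [ 0.5911 -0.1197  0.088 ]
white [347.3 185.1] [ 9  5 14] [ 0.56  -0.119  0.092] [ 0.562  -0.1225  0.088 ]
white [360.6 189.9] [ 9  5 13] [ 0.522 -0.12   0.094] [ 0.5248 -0.1254  0.088 ]
white [244.9 260.8] [19 10 44] [0.64  0.213 0.092] [0.6417 0.2107 0.088 ]
white [313.8 317.1] [14 11 96] [0.431 0.252 0.083] [0.4296 0.2544 0.088 ]
white [ 53.  346.8] [ 6  6 11] [0.856 0.603 0.081] [0.8515 0.6039 0.088 ]
red [352.1 161. ] [7 4 9] [ 0.61  -0.236  0.058] [ 0.6163 -0.2492  0.044 ]
```

```bash
python3 - <<'E'
from h import *
for n,(x0,y0,x1,y1),r in(("top",(262,195,405,235),(36,50)),):
    d=dict(np.load(n+"0.npz"));g=cv2.cvtColor(d["pixels"],cv2.COLOR_RGB2GRAY)[y0:y1,x0:x1]
    g=cv2.resize(g,None,fx=4,fy=4,interpolation=cv2.INTER_CUBIC)
    c=cv2.HoughCircles(g,cv2.HOUGH_GRADIENT,1,60,param1=80,param2=15,minRadius=r[0],maxRadius=r[1])[0]
    c=c[np.argsort(-c[:,0])];uv=(c[:,:2]+.5)/4-.5+[x0,y0]
    P=onplane(d,uv,.088);print(c[:,2],P.round(4),np.linalg.norm(np.diff(P,axis=0),axis=1).round(4))
    a=P[-1]-P[0];print(a, np.arctan2(-a[0],a[1]),P.mean(0))
    Pc=cloud(d);m=(Pc[...,2]>.0915)&(Pc[...,2]<.0965);l=np.zeros_like(m);l[150:275,255:410]=1
    q=Pc[m&l][:,:2];b=cv2.minAreaRect((q*1000).astype(np.float32));print(b)
    m=(Pc[...,2]>.03)&(Pc[...,2]<.065);l=np.zeros_like(m);l[190:220,405:452]=1
    q=Pc[m&l];print(q.min(0),q.max(0))
    vv,uu=np.where(m&l);print([ (u,v,*Pc[v,u].round(3),*d["pixels"][v,u]) for u,v in zip(uu,vv) if v in(202,203)])
E
```

```text
[43.8 43.6 42.7 36.8 43.2 39.4] [[ 0.5922 -0.086   0.088 ]
 [ 0.5876 -0.0318  0.088 ]
 [ 0.583   0.0223  0.088 ]
 [ 0.579   0.0758  0.088 ]
 [ 0.5744  0.1293  0.088 ]
 [ 0.5723  0.1839  0.088 ]] [0.0544 0.0543 0.0536 0.0537 0.0547]
[-0.01998681  0.26999469  0.        ] 0.07389188430775183 [0.58140631 0.04891202 0.088     ]
((591.1995849609375, 49.2506103515625), (240.91629028320312, 330.2273254394531), 4.588027000427246)
[ 0.59547942 -0.23641515  0.03226143] [ 0.62827088 -0.14127518  0.06286683]
[(np.int64(423), np.int64(202), np.float64(0.615), np.float64(-0.183), np.float64(0.046), np.uint8(110), np.uint8(126), np.uint8(137)), (np.int64(424), np.int64(202), np.float64(0.615), np.float64(-0.185), np.float64(0.046), np.uint8(124), np.uint8(139), np.uint8(149)), (np.int64(425), np.int64(202), np.float64(0.614), np.float64(-0.188), np.float64(0.047), np.uint8(122), np.uint8(135), np.uint8(144)), (np.int64(426), np.int64(202), np.float64(0.614), np.float64(-0.19), np.float64(0.046), np.uint8(122), np.uint8(131), np.uint8(139)), (np.int64(427), np.int64(202), np.float64(0.613), np.float6
[... 6410 characters left out ...]
uint8(20), np.uint8(20), np.uint8(22)), (np.int64(441), np.int64(203), np.float64(0.609), np.float64(-0.226), np.float64(0.055), np.uint8(17), np.uint8(19), np.uint8(20)), (np.int64(442), np.int64(203), np.float64(0.608), np.float64(-0.228), np.float64(0.056), np.uint8(39), np.uint8(13), np.uint8(14)), (np.int64(443), np.int64(203), np.float64(0.608), np.float64(-0.23), np.float64(0.057), np.uint8(97), np.uint8(14), np.uint8(10)), (np.int64(444), np.int64(203), np.float64(0.608), np.float64(-0.233), np.float64(0.057), np.uint8(148), np.uint8(27), np.uint8(23)), (np.int64(445), np.int64(203), np.float64(0.607), np.float64(-0.234), np.float64(0.061), np.uint8(146), np.uint8(64), np.uint8(68))]
```

```bash
cat >> h.py <<'E'
YAW=0.079
EX=np.array([np.cos(YAW),np.sin(YAW),0]);EY=np.array([-np.sin(YAW),np.cos(YAW),0])
RC=np.array([.591,.0493,0])
def rot(p): p=np.asarray(p)-RC; return np.array([p@EX,p@EY,p[2]])
def go(target):
    """print shift (tool axes, mm and fraction) from measured TCP to a world target"""
    s=monitor.sense();r=R.from_quat(s["tool_rot"])
    v=r.inv().apply(np.asarray(target)-s["tcp_pos"])
    des=R.from_matrix(np.c_[EY,EX,[0,0,-1]]);w=(r.inv()*des).as_rotvec()
    print("t",round(s["t"],2),"tcp",s["tcp_pos"].round(4),"mm",(v*1e3).round(1),"frac",(v/.8).round(4),"turn",(w/.12).round(3),"F",s["force"].round(1),"gap",round(s["finger_gap"],3),round(s["gripper_force"],1))
E
python3 -m pendant '[[[0,0,0,0,0,-0.985,1],[0,0,0,0,0,-0.985,1],[0,0,0,0,0,-0.985,1],[0,0,0,0,0,-0.985,1],[0,0,0,0,0,-0.985,1],[0,0,0,0,0,-0.985,1],[0,0,0,0,0,-0.985,1],[0,0,0,0,0,-0.985,1],[0,0,0,0,0,-0.985,1],[0,0,0,0,0,-0.985,1],[0,0,0,0,0,0,1],[0,0,0,0,0,0,1]]]'
python3 -c "
from h import *
go([.6115,-.2165,.2])"
```

```text
t: 1.3
tcp_pos: [0.2829, -0.557, 0.2449]
tool_rot: [0.679, 0.734, 0.0, -0.0]
force: [-0.1, 0.1, -0.3]
finger_gap: 0.999
gripper_force: 0.0
t 1.3 tcp [ 0.2829 -0.557   0.2449] mm [313.7 354.3  45.1] frac [0.3921 0.4429 0.0564] turn [-0.001 -0.006 -0.004] F [-0.1  0.1 -0.3] gap 0.999 0.0
```

```bash
python3 -m pendant '[[[0.0327,0.0369,0.0047,0,0,0,1],[0.0327,0.0369,0.0047,0,0,0,1],[0.0327,0.0369,0.0047,0,0,0,1],[0.0327,0.0369,0.0047,0,0,0,1],[0.0327,0.0369,0.0047,0,0,0,1],[0.0327,0.0369,0.0047,0,0,0,1],[0.0327,0.0369,0.0047,0,0,0,1],[0.0327,0.0369,0.0047,0,0,0,1],[0.0327,0.0369,0.0047,0,0,0,1],[0.0327,0.0369,0.0047,0,0,0,1],[0.0327,0.0369,0.0047,0,0,0,1],[0.0327,0.0369,0.0047,0,0,0,1],[0,0,0,0,0,0,1],[0,0,0,0,0,0,1]]]'
python3 -c "
from h import *
go([.6115,-.2165,.049])
d=snap('wrist','w1');print(d['eye'],R.from_quat(d['attitude']).as_matrix().round(2).tolist())
P=cloud(d);H=hsv(d);
m=(P[...,2]>.05)&(P[...,2]<.064)&(H[...,2]<70)
for c,st,l in blobs(m,60): print(c.round(1),st[2:],P[l].mean(0).round(4),P[l].min(0).round(3),P[l].max(0).round(3))
d=snap('top','t1')"
```

```text
t: 2.7
tcp_pos: [0.6108, -0.2148, 0.1997]
tool_rot: [0.678, 0.735, -0.0, -0.0]
force: [0.1, -0.0, -0.1]
finger_gap: 0.994
gripper_force: 0.0
t 2.7 tcp [ 0.6108 -0.2148  0.1997] mm [ -1.7   0.7 150.7] frac [-0.0021  0.0009  0.1884] turn [-0.009  0.     0.025] F [ 0.1 -0.  -0.1] gap 0.994 0.0
[ 0.60365815 -0.13598436  0.32858323] [[1.0, 0.08, 0.02], [0.08, -0.95, -0.31], [-0.0, 0.31, -0.95]]
[244.2  78.5] [ 77   4 297] [ 0.5522 -0.1191  0.0556] [ 0.526 -0.122  0.05 ] [ 0.578 -0.117  0.06 ]
[384.5  79.7] [165  22 586] [ 0.6456 -0.1121  0.0555] [ 0.596 -0.127  0.05 ] [ 0.705 -0.105  0.059]
[322.  218.7] [  41   47 1276] [ 0.6122 -0.212   0.0547] [ 0.596 -0.231  0.05 ] [ 0.627 -0.196  0.061]
[263.9 384.1] [ 50  25 285] [ 0.5747 -0.3646  0.054 ] [ 0.551 -0.379  0.05 ] [ 0.595 -0.359  0.059]
[519.2 459.5] [ 41  30 389] [ 0.8226 -0.4345  0.0585] [ 0.808 -0.458  0.05 ] [ 0.84  -0.427  0.064]
```

View pics/w1.png

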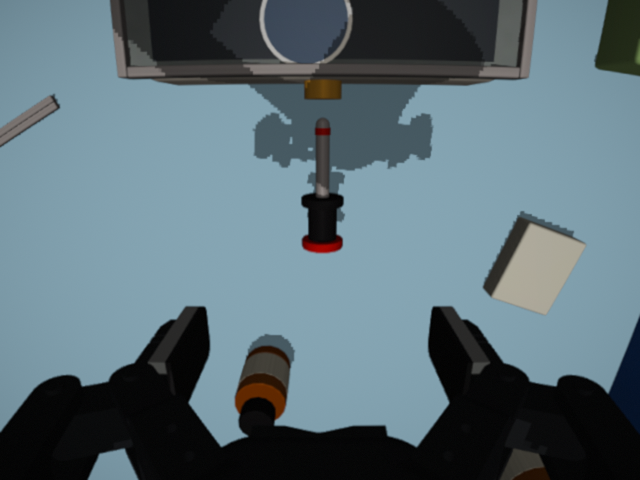

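View pics/t1.png

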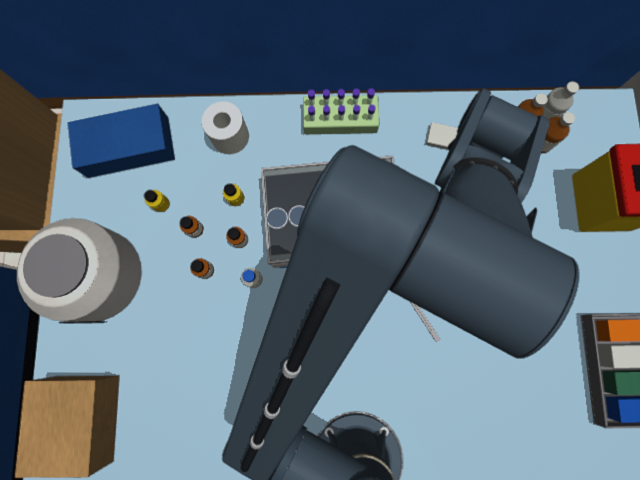

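The wrist view shows the knob at (322,220), with its black inner flange at row 201 and the red one at row 243. The red band stands clear of the bush at (322,130). The top view shows no sixth bottle in the area the arm hid before, so there are five. I'll pin down the waist more precisely from the depth.

```bash
python3 -c "
from h import *
d=snap('wrist');P=cloud(d);H=hsv(d)
Q=P[190:256,316:329];print([(v+190,*np.nanmedian(Q[v],0).round(4)[1:],H[v+190,322].tolist()) for v in range(0,66,2)])"
```

```text
[(190, np.float64(-0.1932), np.float64(0.0485), [14, 21, 135]), (192, np.float64(-0.1947), np.float64(0.0489), [11, 19, 107]), (194, np.float64(-0.1962), np.float64(0.0487), [6, 19, 66]), (196, np.float64(-0.1973), np.float64(0.0509), [15, 30, 17]), (198, np.float64(-0.1972), np.float64(0.058), [150, 57, 9]), (200, np.float64(-0.1984), np.float64(0.0593), [0, 18, 14]), (202, np.float64(-0.1998), np.float64(0.0599), [0, 17, 15]), (204, np.float64(-0.2012), np.float64(0.0598), [0, 18, 14]), (206, np.float64(-0.2029), np.float64(0.0592), [150, 20, 13]), (208, np.float64(-0.2054), np.float64(0.0545), [0, 18, 14]), (210, np.float64(-0.2069), np.float64(0.0546), [0, 0, 15]), (212, np.float64(-0.2084), np.float64(0.0547), [0, 17, 15]), (214, np.float64(-0.21), np.float64(0.0546), [30, 18, 14]), (216, np.float64(-0.2113), np.float64(0.0547), [0, 17, 15]), (218, np.float64(-0.213), np.float64(0.0546), [0, 0, 15]), (220, np.float64(-0.2144), np.float64(0.0548), [150, 16, 16]), (222, np.float64(-0.216), np.float64(0.0549), [30, 15, 17]), (224, np.float64(-0.2175), np.float64(0.0547), [0, 16, 16
[... 244 characters left out ...]
17]), (234, np.float64(-0.2253), np.float64(0.0547), [150, 17, 15]), (236, np.float64(-0.2268), np.float64(0.0549), [150, 16, 16]), (238, np.float64(-0.2285), np.float64(0.0546), [90, 26, 10]), (240, np.float64(-0.2295), np.float64(0.0562), [179, 226, 35]), (242, np.float64(-0.2299), np.float64(0.0593), [1, 255, 106]), (244, np.float64(-0.2313), np.float64(0.0597), [1, 253, 158]), (246, np.float64(-0.2331), np.float64(0.0595), [1, 255, 159]), (248, np.float64(-0.2346), np.float64(0.0595), [0, 255, 159]), (250, np.float64(-0.2365), np.float64(0.0587), [178, 133, 151]), (252, np.float64(-0.26), np.float64(-0.0001), [100, 59, 174]), (254, np.float64(-0.2618), np.float64(0.0001), [99, 66, 179])]
```

```bash
python3 -m pendant '[[[-0.0021,0.0012,0.02,0,0,0.02,1],[0,0,0.03,0,0,0,1],[0,0,0.03,0,0,0,1],[0,0,0.03,0,0,0,1],[0,0,0.03,0,0,0,1],[0,0,0.03,0,0,0,1],[0,0,0.02,0,0,0,1],[0,0,0.011,0,0,0,1],[0,0,0,0,0,0,1],[0,0,0,0,0,0,1]]]'
python3 -c "
from h import *
go([.612,-.2165,.039])"
```

```text
t: 3.85
tcp_pos: [0.6122, -0.2178, 0.0399]
tool_rot: [0.679, 0.734, 0.0, 0.001]
force: [-0.9, -0.1, 0.8]
finger_gap: 1.0
gripper_force: 0.0
t 3.85 tcp [ 0.6122 -0.2178  0.0399] mm [ 1.3 -0.1  0.9] frac [ 0.0016 -0.0001  0.0012] turn [ 0.009  0.006 -0.007] F [-0.9 -0.1  0.8] gap 1.0 0.0
```

Correct by 1.3 mm, then close on the waist.

```bash
python3 -m pendant '[[[0.0016,0,0.0012,0,0,0,1],[0,0,0,0,0,0,0.6],[0,0,0,0,0,0,0.1],[0,0,0,0,0,0,0.1],[0,0,0,0,0,0,0.1],[0,0,0,0,0,0,0.1],[0,0,0,0,0,0,0.1],[0,0,0,0,0,0,0.1],[0,0,0,0,0,0,0.1],[0,0,0,0,0,0,0.1]]]' 40
python3 -c "
from h import *
go([.612,-.2165,.039])"
```

```text
t: 4.85
tcp_pos: [0.6134, -0.2164, 0.039]
tool_rot: [0.679, 0.734, 0.001, 0.002]
force: [4.4, 1.1, 0.2]
finger_gap: 0.25
gripper_force: 39.1
t 4.85 tcp [ 0.6134 -0.2164  0.039 ] mm [ 0.  -1.4 -0. ] frac [ 0.     -0.0017 -0.    ] turn [ 0.031  0.013 -0.005] F [4.4 1.1 0.2] gap 0.25 39.1
```

```bash
python3 -m pendant '[[[0.004,0,0,0,0,0,0.1],[0.005,0,0,0,0,0,0.1],[0.005,0,0,0,0,0,0.1],[0.005,0,0,0,0,0,0.1],[0.005,0,0,0,0,0,0.1],[0.005,0,0,0,0,0,0.1],[0.005,0,0,0,0,0,0.1],[0.005,0,0,0,0,0,0.1],[0.005,0,0,0,0,0,0.1],[0.006,0,0,0,0,0,0.1],[0.0015,0,0,0,0,0,0.1],[0,0,0,0,0,0,0.1],[0,0,0,0,0,0,0.1]]]'
python3 -c "
from h import *
go([.612-.0032,-.2165+.04,.039])"
```

```text
t: 6.15
tcp_pos: [0.6101, -0.1757, 0.039]
tool_rot: [0.679, 0.734, 0.001, 0.002]
force: [5.3, -0.6, 0.4]
finger_gap: 0.24
gripper_force: 39.2
t 6.15 tcp [ 0.6101 -0.1757  0.039 ] mm [-0.7 -1.3 -0. ] frac [-0.0009 -0.0017 -0.    ] turn [ 0.03   0.017 -0.003] F [ 5.3 -0.6  0.4] gap 0.24 39.2
```

```bash
python3 -m pendant '[[[0,0,0,0,0,0,1],[0,0,0,0,0,0,1],[0,0,0,0,0,0,1],[0,0,0,0,0,0,1],[0,0,0,0,0,0,1],[0,0,-0.02,0,0,0,1],[0,0,-0.05,0,0,0,1],[0,0,-0.05,0,0,0,1],[0,0,-0.05,0,0,0,1],[0,0,-0.03,0,0,0,1],[0,0,0,0,0,0,1],[0,0,0,0,0,0,1]]]'
python3 -c "
from h import *
go([.569,-.379,.2])
d=snap('wrist','w2');P=cloud(d)
Q=P[150:300,316:329]
z=np.nanmedian(Q,1);print(z[(z[:,2]>.04)&(z[:,2]<.07)][::3,1:].round(4).tolist())
"
```

```text
t: 7.35
tcp_pos: [0.6083, -0.1749, 0.1996]
tool_rot: [0.679, 0.734, 0.0, 0.001]
force: [-0.3, 0.3, -0.1]
finger_gap: 1.004
gripper_force: 0.0
t 7.35 tcp [ 0.6083 -0.1749  0.1996] mm [-200.4  -55.3   -0.3] frac [-0.2505 -0.0691 -0.0003] turn [ 0.011  0.007 -0.003] F [-0.3  0.3 -0.1] gap 1.004 0.0
[[-0.122, 0.0574], [-0.1242, 0.0567], [-0.1261, 0.0566], [-0.1293, 0.0485], [-0.1314, 0.0486], [-0.1335, 0.0483], [-0.1358, 0.0482], [-0.138, 0.0484], [-0.1401, 0.049], [-0.1423, 0.0482], [-0.1445, 0.0486], [-0.1466, 0.0486], [-0.1489, 0.0481], [-0.1511, 0.0489], [-0.1533, 0.0485], [-0.1557, 0.048], [-0.1573, 0.0515], [-0.1575, 0.0595], [-0.1596, 0.0596], [-0.1619, 0.0597], [-0.1653, 0.0547], [-0.1676, 0.0543], [-0.17, 0.0545], [-0.1723, 0.0542], [-0.1746, 0.0544], [-0.1768, 0.0549], [-0.179, 0.0547], [-0.1815, 0.0547], [-0.1837, 0.0546], [-0.1861, 0.0547], [-0.1885, 0.0544], [-0.1894, 0.059], [-0.1915, 0.0598], [-0.1938, 0.0594]]
```

View pics/w2.png

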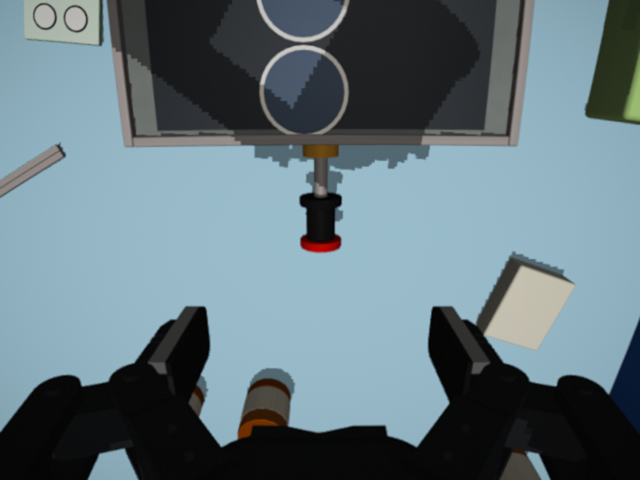

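The rod is home: the waist moved 40 mm and the red band is hidden at (320,150). Next I measure ring 1 from this view, then move above bottle D.

```bash
cat >> h.py <<'E'
def rings(d,save=None):
    P=cloud(d);H=hsv(d);m=((np.abs(P[...,2]-.088)<.004)&(H[...,1]<60)&(H[...,2]>120)).astype(np.uint8)
    out=[]
    for c in cv2.findContours(m,cv2.RETR_EXTERNAL,cv2.CHAIN_APPROX_NONE)[0]:
        if len(c)<60: continue
        q=onplane(d,c.reshape(-1,2),.088)[:,:2]
        (x,y),r=cv2.minEnclosingCircle((q*1000).astype(np.float32))
        if 24<r<29: out.append((np.array([x,y,88])/1000).round(4).tolist()+[round(r,1)])
    return out
def caps(d,zc=.082):
    P=cloud(d);H=hsv(d);m=(np.abs(P[...,2]-zc)<.004)&(H[...,2]<70)
    for c,st,l in blobs(m,60):
        q=P[l]; a=(q.max(0)-q.min(0))[:2]
        if np.all(a<.045): print("cap px",c.round(1),"cloud",q.mean(0).round(4),"ext",a.round(3),"centre",((q.max(0)+q.min(0))/2).round(4)[:2])
E
python3 -c "
from h import *
d=snap('wrist');r=rings(d);print(r)
for q in r: print(rot(q[:3]))"
python3 -m pendant '[[[-0.025,-0.0069,0,0,0,0,1],[-0.045,-0.0125,0,0,0,0,1],[-0.045,-0.0125,0,0,0,0,1],[-0.045,-0.0125,0,0,0,0,1],[-0.045,-0.0125,0,0,0,0,1],[-0.0455,-0.0122,0,0,0,0,1],[0,0,0,0,0,0,1],[0,0,0,0,0,0,1]]]'
python3 -c "
from h import *
go([.569,-.379,.2])
d=snap('wrist','w3');caps(d)"
```

```text
[[0.5918, -0.0861, 0.088, 26.3], [0.5877, -0.0373, 0.088, 25.7]]
[-0.00988797 -0.13504084  0.088     ]
[-0.01012399 -0.08606948  0.088     ]
t: 8.25
tcp_pos: [0.5678, -0.3793, 0.1962]
tool_rot: [0.68, 0.734, 0.0, -0.002]
force: [0.3, -0.1, -0.4]
finger_gap: 0.999
gripper_force: 0.0
t 8.25 tcp [ 0.5678 -0.3793  0.1962] mm [ 0.2  1.2 -3.8] frac [ 0.0003  0.0016 -0.0048] turn [-0.021 -0.029 -0.022] F [ 0.3 -0.1 -0.4] gap 0.999 0.0
cap px [325.6 239.3] cloud [ 0.5717 -0.3814  0.082 ] ext [0.029 0.029] centre [ 0.5717 -0.3821]
cap px [191.7 243.4] cloud [ 0.482  -0.3914  0.0819] ext [0.028 0.028] centre [ 0.4818 -0.3921]
cap px [633.2 414.6] cloud [ 0.8465 -0.5182  0.0817] ext [0.01  0.011] centre [ 0.8471 -0.5181]
```

View pics/w3.png

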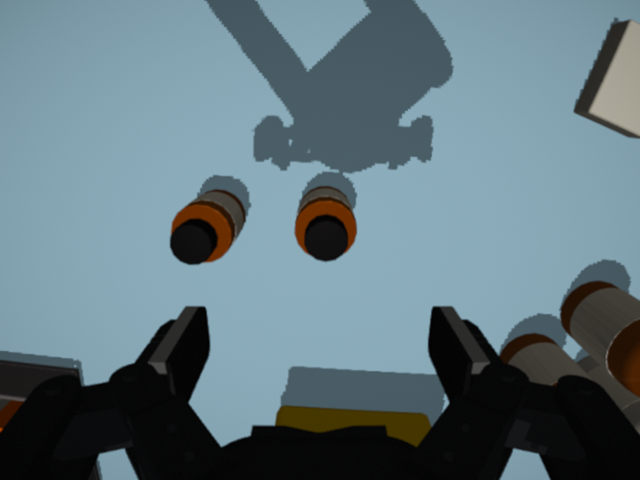

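Bottle D is at (326,225) and E at (205,225), both upright. The wrist and top measurements agree within 2 mm. I'll descend around D.

```bash
python3 -m pendant '[[[-0.0024,0.0038,0.01,0,0,0,1],[0,0,0.03,0,0,0,1],[0,0,0.03,0,0,0,1],[0,0,0.03,0,0,0,1],[0,0,0.03,0,0,0,1],[0,0,0.03,0,0,0,1],[0,0,0.025,0,0,0,1],[0,0,0.015,0,0,0,1],[0,0,0,0,0,0,1],[0,0,0,0,0,0,1]]]'
python3 -c "
from h import *
go([.571,-.381,.035])"
```

```text
t: 9.3
tcp_pos: [0.5727, -0.3803, 0.0386]
tool_rot: [0.678, 0.735, 0.0, 0.0]
force: [0.5, -0.1, -0.5]
finger_gap: 1.0
gripper_force: 0.0
t 9.3 tcp [ 0.5727 -0.3803  0.0386] mm [-0.6 -1.8  3.6] frac [-0.0007 -0.0022  0.0045] turn [0.002 0.001 0.004] F [ 0.5 -0.1 -0.5] gap 1.0 0.0
```

```bash
python3 -m pendant '[[[-0.0007,-0.001,0.004,0,0,0,0.8],[0,0,0,0,0,0,0.6],[0,0,0,0,0,0,0.3],[0,0,0,0,0,0,0.3],[0,0,0,0,0,0,0.3],[0,0,0,0,0,0,0.3],[0,0,0,0,0,0,0.3],[0,0,0,0,0,0,0.3]]]' 30
python3 -c "
from h import *
go([.571,-.381,.035])"
```

```text
t: 10.1
tcp_pos: [0.5719, -0.3819, 0.0362]
tool_rot: [0.679, 0.734, -0.0, 0.001]
force: [0.1, 0.8, 5.9]
finger_gap: 0.534
gripper_force: 31.3
t 10.1 tcp [ 0.5719 -0.3819  0.0362] mm [ 0.9 -0.8  1.2] frac [ 0.0012 -0.001   0.0015] turn [ 0.008  0.01  -0.004] F [0.1 0.8 5.9] gap 0.534 31.3
```

```bash
python3 -m pendant '[[[0,0,-0.01,0,0,0,0.3],[0,0,-0.02,0,0,0,0.3],[0,0,-0.03,0,0,0,0.3],[0,0,-0.03,0,0,0,0.3],[0,0,-0.03,0,0,0,0.3],[0,0,-0.03,0,0,0,0.3],[0,0,-0.03,0,0,0,0.3],[0,0,-0.03,0,0,0,0.3],[0,0,-0.02,0,0,0,0.3],[0,0,-0.01,0,0,0,0.3],[0,0,0,0,0,0,0.3],[0,0,0,0,0,0,0.3]]]'
python3 -c "
from h import *
go([.592,-.0861,.14])"
```

```text
t: 11.3
tcp_pos: [0.5709, -0.3809, 0.2266]
tool_rot: [0.679, 0.734, 0.0, -0.001]
force: [-0.2, -0.1, -1.3]
finger_gap: 0.528
gripper_force: 31.0
t 11.3 tcp [ 0.5709 -0.3809  0.2266] mm [292.1  44.2  86.9] frac [0.3652 0.0553 0.1086] turn [-0.009 -0.01  -0.004] F [-0.2 -0.1 -1.3] gap 0.528 31.0
```

```bash
python3 -m pendant '[[[0.015,0.002,0,0,0,0,0.3],[0.03,0.005,0,0,0,0,0.3],[0.03,0.005,0,0,0,0,0.3],[0.03,0.005,0,0,0,0,0.3],[0.03,0.005,0,0,0,0,0.3],[0.03,0.005,0,0,0,0,0.3],[0.03,0.005,0,0,0,0,0.3],[0.03,0.005,0,0,0,0,0.3],[0.03,0.005,0,0,0,0,0.3],[0.03,0.005,0.01,0,0,0,0.3],[0.03,0.005,0.02,0,0,0,0.3],[0.03,0.003,0.02,0,0,0,0.3],[0.02,0,0.02,0,0,0,0.3],[0,0,0.02,0,0,0,0.3],[0,0,0.01,0,0,0,0.3],[0,0,0,0,0,0,0.3],[0,0,0,0,0,0,0.3],[0,0,0,0,0,0,0.3]]]'
python3 -c "
from h import *
go([.592,-.0861,.1262])
d=snap('wrist','w4');print(rings(d));caps(d,.188)"
```

```text
t: 13.1
tcp_pos: [0.593, -0.0873, 0.148]
tool_rot: [0.679, 0.734, 0.0, 0.001]
force: [0.3, -0.6, -1.3]
finger_gap: 0.534
gripper_force: 31.0
t 13.1 tcp [ 0.593  -0.0873  0.148 ] mm [ 1.3 -0.9 21.8] frac [ 0.0016 -0.0011  0.0272] turn [ 0.012  0.005 -0.008] F [ 0.3 -0.6 -1.3] gap 0.534 31.0
[[0.5921, -0.0871, 0.088, 26.7], [0.5875, -0.0326, 0.088, 26.6], [0.583, 0.0214, 0.088, 26.7]]
cap px [317.9 371. ] cloud [ 0.5912 -0.0764  0.1882] ext [0.029 0.013] centre [ 0.5921 -0.0795]
cap px [457.1 382.8] cloud [ 0.6304 -0.0773  0.1891] ext [0.034 0.027] centre [ 0.6293 -0.0825]
cap px [179.1 383.4] cloud [ 0.5527 -0.0835  0.1891] ext [0.035 0.027] centre [ 0.5529 -0.0899]
cap px [134.5 425.9] cloud [ 0.5393 -0.0987  0.191 ] ext [0.004 0.006] centre [ 0.5393 -0.0974]
cap px [502.9 425. ] cloud [ 0.6464 -0.0903  0.1908] ext [0.004 0.005] centre [ 0.6463 -0.0892]
```

View pics/w4.png

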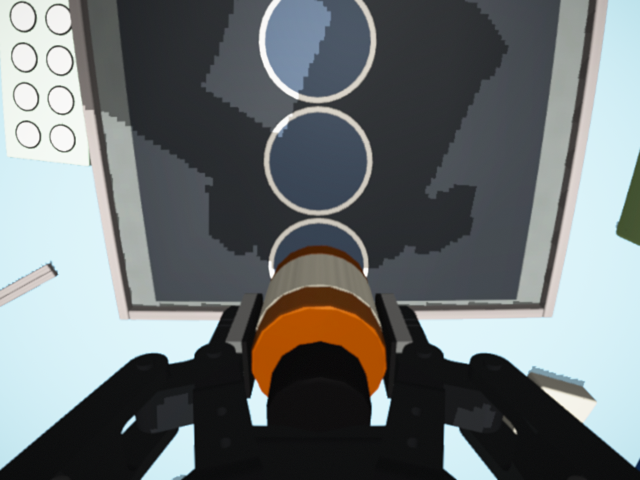

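The bottle hangs upright over ring 1, which is at (318,260). Rings 2 and 3 are at (318,160) and (318,40), all in line with the bottle. I'll lower it gently.

```bash
python3 -m pendant '[[[0.001,-0.001,0.012,0,0,0,0.3],[0,0,0.012,0,0,0,0.3],[0,0,0.003,0,0,0,0.3],[0,0,0.0013,0,0,0,0.3],[0,0,0.0013,0,0,0,0.3],[0,0,0,0,0,0,0.3],[0,0,0,0,0,0,0.3]]]'
python3 -c "
from h import *
go([.592,-.0864,.1242])"
```

```text
t: 13.85
tcp_pos: [0.5904, -0.0858, 0.1242]
tool_rot: [0.679, 0.734, -0.001, -0.001]
force: [-3.6, 0.5, 5.6]
finger_gap: 0.527
gripper_force: 31.6
t 13.85 tcp [ 0.5904 -0.0858  0.1242] mm [-0.7  1.5  0. ] frac [-0.0009  0.0019  0.    ] turn [-0.019 -0.005 -0.002] F [-3.6  0.5  5.6] gap 0.527 31.6
```

```bash
python3 -m pendant '[[[0,0.001,-0.0008,0,0,0,0.3],[0,0,0,0,0,0,0.6],[0,0,0,0,0,0,0.8],[0,0,0,0,0,0,1],[0,0,0,0,0,0,1],[0,0,0,0,0,0,1],[0,0,-0.01,0,0,0,1],[0,0,-0.03,0,0,0,1],[0,0,-0.04,0,0,0,1],[0,0,-0.05,0,0,0,1],[0,0,-0.02,0,0,0,1],[0,0,0,0,0,0,1],[0,0,0,0,0,0,1]]]'
python3 -c "
from h import *
d=snap('wrist');caps(d,.170);caps(d);d=snap('side');print('side');caps(d);caps(d,.17)
go([.4795,-.390,.24])"
```

```text
t: 15.15
tcp_pos: [0.5919, -0.0859, 0.2442]
tool_rot: [0.679, 0.734, -0.0, -0.0]
force: [0.3, 0.1, 0.1]
finger_gap: 1.004
gripper_force: 0.0
cap px [319.6 256.7] cloud [ 0.5918 -0.0856  0.17  ] ext [0.028 0.03 ] centre [ 0.5918 -0.0867]
side
cap px [219.3 290.1] cloud [0.6457 0.3027 0.0817] ext [0.028 0.028] centre [0.6447 0.3022]
cap px [263.8 308.8] cloud [0.5344 0.2902 0.0813] ext [0.026 0.027] centre [0.5347 0.2896]
cap px [219.4 343.3] cloud [0.5642 0.4081 0.0823] ext [0.028 0.027] centre [0.5644 0.4078]
cap px [271.3 356.8] cloud [0.4556 0.3767 0.0821] ext [0.027 0.027] centre [0.4559 0.3761]
cap px [164.5 361. ] cloud [0.6344 0.5003 0.0825] ext [0.028 0.027] centre [0.634  0.5002]
t 15.25 tcp [ 0.5912 -0.0857  0.2427] mm [-294.6 -135.2    2.7] frac [-0.3683 -0.169   0.0034] turn [-0.025 -0.011 -0.004] F [-0.3  0.7  0.3] gap 1.003 0.0
```

```bash
python3 -m pendant '[[[-0.02,-0.009,0,0,0,0,1],[-0.04,-0.018,0,0,0,0,1],[-0.04,-0.018,0,0,0,0,1],[-0.04,-0.018,0,0,0,0,1],[-0.04,-0.018,0,0,0,0,1],[-0.04,-0.018,0.005,0,0,0,1],[-0.04,-0.018,0.01,0,0,0,1],[-0.04,-0.018,0.01,0,0,0,1],[-0.04,-0.018,0.01,0,0,0,1],[-0.028,-0.016,0.01,0,0,0,1],[0,0,0.01,0,0,0,1],[0,0,0,0,0,0,1],[0,0,0,0,0,0,1]]]'
python3 -c "
from h import *
d=snap('wrist');caps(d)
go([.4795,-.390,.035])"
```

```text
t: 16.55
tcp_pos: [0.4802, -0.3892, 0.1994]
tool_rot: [0.679, 0.734, 0.0, -0.001]
force: [0.7, -0.6, -0.3]
finger_gap: 0.999
gripper_force: 0.0
cap px [320.2 236.9] cloud [ 0.4806 -0.3911  0.082 ] ext [0.029 0.029] centre [ 0.4809 -0.3916]
cap px [632.7 405. ] cloud [ 0.7588 -0.5204  0.0819] ext [0.009 0.034] centre [ 0.76   -0.5221]
cap px [523.3 466.1] cloud [ 0.6778 -0.5901  0.0821] ext [0.036 0.004] centre [ 0.6778 -0.5899]
t 16.6 tcp [ 0.4807 -0.3892  0.2   ] mm [ -0.9  -1.2 165. ] frac [-0.0011 -0.0015  0.2062] turn [-0.004 -0.008  0.005] F [ 0.3  0.  -0. ] gap 1.002 0.0
```

```bash
python3 -m pendant '[[[-0.0026,0,0.015,0,0,0,1],[0,0,0.03,0,0,0,1],[0,0,0.03,0,0,0,1],[0,0,0.03,0,0,0,1],[0,0,0.03,0,0,0,1],[0,0,0.03,0,0,0,1],[0,0,0.025,0,0,0,1],[0,0,0.015,0,0,0,1],[0,0,0,0,0,0,1],[0,0,0,0,0,0,0.7],[0,0,0,0,0,0,0.3],[0,0,0,0,0,0,0.3],[0,0,0,0,0,0,0.3],[0,0,0,0,0,0,0.3],[0,0,0,0,0,0,0.3],[0,0,0,0,0,0,0.3]]]' 30
python3 -c "
from h import *
go([.4807,-.3913,.035])"
```

```text
t: 18.2
tcp_pos: [0.4816, -0.3929, 0.0376]
tool_rot: [0.679, 0.734, -0.0, 0.001]
force: [0.7, 0.4, 6.0]
finger_gap: 0.532
gripper_force: 31.4
t 18.2 tcp [ 0.4816 -0.3929  0.0376] mm [ 1.6 -0.7  2.6] frac [ 0.0021 -0.0009  0.0032] turn [ 0.014  0.017 -0.004] F [0.7 0.4 6. ] gap 0.532 31.4
```

```bash
python3 -m pendant '[[[0,0,-0.01,0,0,0,0.3],[0,0,-0.02,0,0,0,0.3],[0,0,-0.03,0,0,0,0.3],[0,0,-0.03,0,0,0,0.3],[0,0,-0.03,0,0,0,0.3],[0,0,-0.03,0,0,0,0.3],[0,0,-0.03,0,0,0,0.3],[0,0,-0.03,0,0,0,0.3],[0,0,-0.02,0,0,0,0.3],[0,0,-0.01,0,0,0,0.3]]]'
python3 -m pendant '[[[0.015,0.005,0,0,0,0,0.3],[0.0325,0.013,0,0,0,0,0.3],[0.0325,0.013,0,0,0,0,0.3],[0.0325,0.013,0,0,0,0,0.3],[0.0325,0.013,0,0,0,0,0.3],[0.0325,0.013,0,0,0,0,0.3],[0.0325,0.013,0,0,0,0,0.3],[0.0325,0.013,0,0,0,0,0.3],[0.0325,0.013,0,0,0,0,0.3],[0.0325,0.013,0,0,0,0,0.3],[0.0325,0.013,0,0,0,0,0.3],[0.0325,0.013,0,0,0,0,0.3],[0.0325,0.013,0,0,0,0,0.3],[0.0325,0.007,0,0,0,0,0.3],[0.0325,0,0,0,0,0,0.3],[0,0,0,0,0,0,0.3],[0,0,0,0,0,0,0.3]]]'
python3 -c "
from h import *
d=snap('wrist');print(rings(d))
go([.5877,-.0325,.1276])"
```

```text
t: 19.2
tcp_pos: [0.4811, -0.3926, 0.2308]
tool_rot: [0.679, 0.734, -0.0, 0.002]
force: [-0.2, -0.0, -1.0]
finger_gap: 0.531
gripper_force: 31.1
t: 20.9
tcp_pos: [0.5841, -0.0056, 0.2272]
tool_rot: [0.678, 0.735, -0.001, -0.001]
force: [0.2, -0.3, -1.6]
finger_gap: 0.526
gripper_force: 31.2
[[0.5786, 0.0752, 0.088, 26.8], [0.5742, 0.129, 0.088, 26.6]]
t 20.95 tcp [ 0.5845 -0.0065  0.2274] mm [-26.2   1.3  99.8] frac [-0.0328  0.0016  0.1247] turn [-0.016 -0.001  0.003] F [ 0.3 -0.7 -1.8] gap 0.534 31.2
```

```bash
python3 -m pendant '[[[-0.0164,0.001,0,0,0,0,0.3],[-0.0164,0,0,0,0,0,0.3],[0,0,0,0,0,0,0.3],[0,0,0,0,0,0,0.3]]]'
python3 -c "
from h import *
go([.5877,-.0325,.1276])"
```

```text
t: 21.35
tcp_pos: [0.5882, -0.0344, 0.2282]
tool_rot: [0.68, 0.733, 0.0, -0.0]
force: [-0.3, -0.0, -1.3]
finger_gap: 0.529
gripper_force: 31.2
t 21.35 tcp [ 0.5882 -0.0344  0.2282] mm [  1.9  -0.3 100.6] frac [ 0.0023 -0.0004  0.1257] turn [ 0.    -0.002 -0.026] F [-0.3 -0.  -1.3] gap 0.529 31.2
```

```bash
python3 -m pendant '[[[0.0012,0,0.015,0,0,0,0.3],[0,0,0.025,0,0,0,0.3],[0,0,0.025,0,0,0,0.3],[0,0,0.025,0,0,0,0.3],[0,0,0.02,0,0,0,0.3],[0,0,0.01,0,0,0,0.3],[0,0,0,0,0,0,0.3],[0,0,0,0,0,0,0.3]]]'
python3 -c "
from h import *
go([.5877,-.0325,.1256])"
```

```text
t: 22.15
tcp_pos: [0.5883, -0.0318, 0.1323]
tool_rot: [0.679, 0.734, 0.0, 0.0]
force: [0.3, -0.6, -2.0]
finger_gap: 0.529
gripper_force: 31.1
t 22.15 tcp [ 0.5883 -0.0318  0.1323] mm [-0.6 -0.7  6.7] frac [-0.0008 -0.0009  0.0084] turn [ 0.004  0.001 -0.001] F [ 0.3 -0.6 -2. ] gap 0.529 31.1
```

```bash
python3 -m pendant '[[[-0.0006,-0.0006,0.004,0,0,0,0.3],[0,0,0.002,0,0,0,0.3],[0,0,0.0013,0,0,0,0.3],[0,0,0.001,0,0,0,0.3],[0,0,0,0,0,0,0.3]]]'
python3 -c "
from h import *
go([.5877,-.0325,.1256])"
```

```text
t: 22.65
tcp_pos: [0.5877, -0.0325, 0.1256]
tool_rot: [0.679, 0.734, 0.0, 0.0]
force: [-0.6, 0.1, -2.5]
finger_gap: 0.529
gripper_force: 31.2
t 22.65 tcp [ 0.5877 -0.0325  0.1256] mm [-0.  0.  0.] frac [-0.      0.      0.0001] turn [ 0.002  0.    -0.004] F [-0.6  0.1 -2.5] gap 0.529 31.2
```

```bash
python3 -m pendant '[[[0,0,0.001,0,0,0,0.3],[0,0,0.0005,0,0,0,0.3],[0,0,0,0,0,0,0.3]]]'
```

```text
t: 22.95
tcp_pos: [0.5877, -0.0324, 0.1255]
tool_rot: [0.679, 0.734, 0.0, 0.0]
force: [-1.4, 0.8, 6.0]
finger_gap: 0.526
gripper_force: 31.9
```

```bash
python3 -m pendant '[[[0,0,-0.0006,0,0,0,0.3],[0,0,0,0,0,0,0.6],[0,0,0,0,0,0,0.8],[0,0,0,0,0,0,1],[0,0,0,0,0,0,1],[0,0,0,0,0,0,1],[0,0,-0.01,0,0,0,1],[0,0,-0.03,0,0,0,1],[0,0,-0.04,0,0,0,1],[0,0,-0.05,0,0,0,1],[0,0,-0.02,0,0,0,1],[0,0,0,0,0,0,1],[0,0,0,0,0,0,1]]]'
python3 -c "
from h import *
d=snap('wrist');caps(d,.170);d=snap('side');print('side');caps(d);caps(d,.17)
go([.5345,.290,.22])"
```

```text
t: 24.25
tcp_pos: [0.5872, -0.0323, 0.2448]
tool_rot: [0.679, 0.734, -0.0, -0.0]
force: [-0.9, 0.8, -0.1]
finger_gap: 1.001
gripper_force: 0.0
cap px [319.4 254.1] cloud [ 0.5869 -0.0307  0.17  ] ext [0.029 0.03 ] centre [ 0.587  -0.0313]
cap px [320.5 337.7] cloud [ 0.5919 -0.0852  0.17  ] ext [0.029 0.03 ] centre [ 0.5922 -0.0869]
side
cap px [219.4 290. ] cloud [0.6455 0.3024 0.0821] ext [0.027 0.029] centre [0.646  0.3023]
cap px [263.8 309. ] cloud [0.5338 0.2909 0.0817] ext [0.027 0.028] centre [0.5344 0.29  ]
cap px [219.3 343.4] cloud [0.5643 0.4082 0.0821] ext [0.029 0.028] centre [0.5649 0.4075]
cap px [271.3 356.9] cloud [0.4554 0.3769 0.0823] ext [0.028 0.027] centre [0.4557 0.3761]
cap px [164.6 361.2] cloud [0.6342 0.5003 0.082 ] ext [0.028 0.027] centre [0.6342 0.5004]
cap px [331.6 166.2] cloud [ 0.5893 -0.0859  0.1702] ext [0.027 0.031] centre [ 0.59   -0.0865]
cap px [321.3 180.9] cloud [ 0.5848 -0.0305  0.1697] ext [0.028 0.032] centre [ 0.5846 -0.0319]
t 24.35 tcp [ 0.5865 -0.0322  0.2433] mm [325.3 -26.5  23.8] frac [ 0.4066 -0.0331  0.0297] turn [-0.026 -0.009 -0.003] F [ 0.2 -0.  -0.6] gap 1.002 0.0
```

```bash
python3 -m pendant '[[[0.02,-0.0031,0,0,0,0,1],[0.045,-0.0035,0,0,0,0,1],[0.045,-0.0035,0,0,0,0,1],[0.045,-0.0035,0,0,0,0,1],[0.045,-0.0035,0,0,0,0,1],[0.045,-0.0035,0.005,0,0,0,1],[0.045,-0.0035,0.01,0,0,0,1],[0.045,-0.0035,0.01,0,0,0,1],[0.045,-0.0035,0.015,0,0,0,1],[0.0266,-0.002,0.015,0,0,0,1],[0,0,0,0,0,0,1],[0,0,0,0,0,0,1],[0,0,0,0,0,0,1]]]'
python3 -c "
from h import *
d=snap('wrist');caps(d)
go([.5344,.290,.036])"
```

```text
t: 25.65
tcp_pos: [0.5356, 0.2893, 0.2008]
tool_rot: [0.679, 0.734, -0.0, 0.0]
force: [0.1, -0.6, 0.3]
finger_gap: 0.999
gripper_force: 0.0
cap px [385.9  47.6] cloud [0.5656 0.4075 0.0821] ext [0.03  0.029] centre [0.5658 0.4075]
cap px [205.2  87.8] cloud [0.4586 0.3766 0.0821] ext [0.029 0.029] centre [0.4581 0.3766]
cap px [484.7 225.7] cloud [0.647  0.3034 0.0821] ext [0.029 0.029] centre [0.6477 0.3028]
cap px [320.5 230. ] cloud [0.536  0.2914 0.082 ] ext [0.029 0.029] centre [0.5361 0.2907]
cap px [502.8 332.9] cloud [0.6793 0.2218 0.0825] ext [0.032 0.004] centre [0.6796 0.2216]
t 25.7 tcp [0.536  0.289  0.2011] mm [  1.2  -1.5 165.1] frac [ 0.0014 -0.0019  0.2064] turn [ 0.002  0.001 -0.012] F [ 0.7 -0.3  0.3] gap 0.995 0.0
```

```bash
python3 -m pendant '[[[0.0022,0,0.015,0,0,0,1],[0,0,0.03,0,0,0,1],[0,0,0.03,0,0,0,1],[0,0,0.03,0,0,0,1],[0,0,0.03,0,0,0,1],[0,0,0.03,0,0,0,1],[0,0,0.025,0,0,0,1],[0,0,0.015,0,0,0,1],[0,0,0,0,0,0,1],[0,0,0,0,0,0,0.7],[0,0,0,0,0,0,0.3],[0,0,0,0,0,0,0.3],[0,0,0,0,0,0,0.3],[0,0,0,0,0,0,0.3],[0,0,0,0,0,0,0.3],[0,0,0,0,0,0,0.3]]]' 30
python3 -c "
from h import *
go([.5360,.2910,.036])"
python3 -m pendant '[[[0,0,-0.01,0,0,0,0.3],[0,0,-0.02,0,0,0,0.3],[0,0,-0.03,0,0,0,0.3],[0,0,-0.03,0,0,0,0.3],[0,0,-0.03,0,0,0,0.3],[0,0,-0.03,0,0,0,0.3],[0,0,-0.03,0,0,0,0.3],[0,0,-0.03,0,0,0,0.3],[0,0,-0.02,0,0,0,0.3],[0,0,-0.01,0,0,0,0.3],[0,0,0,0,0,0,0.3]]]'
python3 -c "
from h import *
go([.5834,.0214,.125])"
```

```text
t: 27.3
tcp_pos: [0.5365, 0.2918, 0.0381]
tool_rot: [0.679, 0.734, 0.001, 0.001]
force: [0.2, -0.5, 6.1]
finger_gap: 0.529
gripper_force: 30.9
t 27.3 tcp [0.5365 0.2918 0.0381] mm [-0.8 -0.6  2.1] frac [-0.001  -0.0007  0.0027] turn [ 0.021 -0.005 -0.003] F [ 0.2 -0.5  6.1] gap 0.529 30.9
t: 28.4
tcp_pos: [0.5358, 0.2917, 0.2304]
tool_rot: [0.679, 0.734, 0.001, 0.001]
force: [0.6, 0.1, -2.2]
finger_gap: 0.532
gripper_force: 31.3
t 28.4 tcp [0.5358 0.2917 0.2304] mm [-273.3   25.9  105.3] frac [-0.3416  0.0324  0.1316] turn [ 0.021 -0.005 -0.003] F [ 0.6  0.1 -2.2] gap 0.532 31.3
```

```bash
python3 -m pendant '[[[-0.0166,0.0024,0,0,0,0,0.3],[-0.0325,0.003,0,0,0,0,0.3],[-0.0325,0.003,0,0,0,0,0.3],[-0.0325,0.003,0,0,0,0,0.3],[-0.0325,0.003,0,0,0,0,0.3],[-0.0325,0.003,0,0,0,0,0.3],[-0.0325,0.003,0,0,0,0,0.3],[-0.0325,0.003,0,0,0,0,0.3],[-0.0325,0.003,0,0,0,0,0.3],[-0.0325,0.003,0,0,0,0,0.3],[-0.0325,0.003,0,0,0,0,0.3],[0,0,0,0,0,0,0.3],[0,0,0,0,0,0,0.3]]]'
python3 -c "
from h import *
d=snap('wrist');print(rings(d))
go([.5834,.0214,.136])"
```

```text
t: 29.7
tcp_pos: [0.5819, 0.0201, 0.2275]
tool_rot: [0.68, 0.734, -0.001, -0.001]
force: [-0.5, 1.1, -2.1]
finger_gap: 0.53
gripper_force: 31.3
[[0.5833, 0.0208, 0.088, 26.9], [0.5787, 0.0752, 0.088, 26.6], [0.5741, 0.129, 0.088, 26.8]]
t 29.75 tcp [0.5818 0.0209 0.2277] mm [ 0.3  1.9 91.7] frac [0.0004 0.0024 0.1146] turn [-0.024 -0.009 -0.011] F [-0.   0.2 -3. ] gap 0.531 31.3
```

```bash
python3 -m pendant '[[[0.0005,0.0015,0.015,0,0,0,0.3],[0,0,0.025,0,0,0,0.3],[0,0,0.025,0,0,0,0.3],[0,0,0.025,0,0,0,0.3],[0,0,0.015,0,0,0,0.3],[0,0,0.0096,0,0,0,0.3],[0,0,0,0,0,0,0.3],[0,0,0,0,0,0,0.3]]]'
python3 -c "
from h import *
go([.5834,.0212,.1266])"
```

```text
t: 30.55
tcp_pos: [0.5845, 0.0218, 0.1375]
tool_rot: [0.679, 0.734, 0.0, 0.0]
force: [0.3, 0.4, -2.0]
finger_gap: 0.534
gripper_force: 31.3
t 30.55 tcp [0.5845 0.0218 0.1375] mm [-0.5 -1.1 10.9] frac [-0.0006 -0.0014  0.0136] turn [ 0.008  0.002 -0.   ] F [ 0.3  0.4 -2. ] gap 0.534 31.3
```

```bash
python3 -m pendant '[[[-0.0006,-0.001,0.007,0,0,0,0.3],[0,0,0.004,0,0,0,0.3],[0,0,0.002,0,0,0,0.3],[0,0,0.0008,0,0,0,0.3],[0,0,0.0005,0,0,0,0.3],[0,0,0,0,0,0,0.3]]]'
```

```text
t: 31.15
tcp_pos: [0.5831, 0.021, 0.1261]
tool_rot: [0.679, 0.734, -0.0, 0.0]
force: [-1.3, -0.1, 1.6]
finger_gap: 0.529
gripper_force: 31.7
```

```bash
python3 -m pendant '[[[0,0,0,0,0,0,0.5],[0,0,0,0,0,0,0.6],[0,0,0,0,0,0,0.8],[0,0,0,0,0,0,1],[0,0,0,0,0,0,1],[0,0,0,0,0,0,1],[0,0,-0.01,0,0,0,1],[0,0,-0.03,0,0,0,1],[0,0,-0.04,0,0,0,1],[0,0,-0.05,0,0,0,1],[0,0,-0.02,0,0,0,1],[0,0,0,0,0,0,1],[0,0,0,0,0,0,1]]]'
python3 -c "
from h import *
d=snap('wrist');caps(d,.170);d=snap('side');print('side');caps(d);caps(d,.17)
go([.565,.4075,.2])"
```

```text
t: 32.45
tcp_pos: [0.5829, 0.0211, 0.2457]
tool_rot: [0.679, 0.734, 0.0, -0.0]
force: [0.3, -0.5, -0.7]
finger_gap: 1.002
gripper_force: 0.0
cap px [319.3 257. ] cloud [0.5826 0.0206 0.1699] ext [0.028 0.029] centre [0.5827 0.0198]
cap px [319.6 335.1] cloud [ 0.5869 -0.0305  0.17  ] ext [0.029 0.031] centre [ 0.587  -0.0317]
cap px [320.4 405.1] cloud [ 0.5918 -0.0844  0.1698] ext [0.028 0.028] centre [ 0.592  -0.0859]
side
cap px [219.4 290.2] cloud [0.6453 0.3026 0.0816] ext [0.029 0.028] centre [0.6454 0.302 ]
cap px [219.6 343.4] cloud [0.564  0.408  0.0817] ext [0.028 0.028] centre [0.5635 0.4079]
cap px [271.2 356.9] cloud [0.4556 0.3769 0.0821] ext [0.028 0.027] centre [0.4559 0.3764]
cap px [164.6 361.2] cloud [0.634  0.5005 0.0823] ext [0.027 0.028] centre [0.6346 0.5007]
cap px [321.3 180.5] cloud [ 0.5855 -0.0314  0.1697] ext [0.028 0.031] centre [ 0.5855 -0.0324]
cap px [311.5 194.5] cloud [0.5808 0.0199 0.1703] ext [0.027 0.032] centre [0.581  0.0189]
t 32.55 tcp [0.5821 0.0212 0.2442] mm [386.4  13.4  44.5] frac [0.483  0.0167 0.0556] turn [-0.026 -0.006 -0.004] F [-0.  -0.   0.2] gap 1.002 0.0
```

```bash
python3 -m pendant '[[[0.02,0.0017,0,0,0,0,1],[0.045,0.0015,0,0,0,0,1],[0.045,0.0015,0,0,0,0,1],[0.045,0.0015,0,0,0,0,1],[0.045,0.0015,0,0,0,0,1],[0.045,0.0015,0,0,0,0,1],[0.045,0.0015,0.005,0,0,0,1],[0.045,0.0015,0.01,0,0,0,1],[0.045,0.0015,0.01,0,0,0,1],[0.045,0.0015,0.015,0,0,0,1],[0.045,0.0015,0.0156,0,0,0,1],[0.013,0,0,0,0,0,1],[0,0,0,0,0,0,1],[0,0,0,0,0,0,1],[0,0,0,0,0,0,1]]]'
python3 -c "
from h import *
d=snap('wrist');caps(d)
go([.565,.4075,.036])"
```

```text
t: 34.05
tcp_pos: [0.5666, 0.4061, 0.2016]
tool_rot: [0.679, 0.734, -0.0, 0.0]
force: [-0.4, -0.4, -0.7]
finger_gap: 0.998
gripper_force: 0.0
cap px [152.4   1.1] cloud [0.4573 0.541  0.0815] ext [0.041 0.004] centre [0.4578 0.5413]
cap px [616.   82.6] cloud [0.7489 0.521  0.0788] ext [0.007 0.029] centre [0.7491 0.5198]
cap px [442.7  94.5] cloud [0.6352 0.501  0.0821] ext [0.029 0.028] centre [0.6356 0.5009]
cap px [319.1 228. ] cloud [0.5661 0.4094 0.0819] ext [0.029 0.029] centre [0.5661 0.4088]
cap px [163.3 259.4] cloud [0.459  0.378  0.0819] ext [0.029 0.029] centre [0.4584 0.3774]
cap px [413.5 365.5] cloud [0.6475 0.3043 0.0819] ext [0.029 0.03 ] centre [0.6479 0.303 ]
t 34.1 tcp [0.5668 0.406  0.2018] mm [  1.7  -1.7 165.8] frac [ 0.0021 -0.0022  0.2073] turn [ 0.004  0.001 -0.018] F [-0.4  0.5 -0.1] gap 0.999 0.0
```

```bash
python3 -m pendant '[[[0.0033,-0.0006,0.016,0,0,0,1],[0,0,0.03,0,0,0,1],[0,0,0.03,0,0,0,1],[0,0,0.03,0,0,0,1],[0,0,0.03,0,0,0,1],[0,0,0.03,0,0,0,1],[0,0,0.025,0,0,0,1],[0,0,0.015,0,0,0,1],[0,0,0,0,0,0,1],[0,0,0,0,0,0,0.7],[0,0,0,0,0,0,0.3],[0,0,0,0,0,0,0.3],[0,0,0,0,0,0,0.3],[0,0,0,0,0,0,0.3],[0,0,0,0,0,0,0.3],[0,0,0,0,0,0,0.3]]]' 30
python3 -m pendant '[[[0,0,-0.01,0,0,0,0.3],[0,0,-0.02,0,0,0,0.3],[0,0,-0.03,0,0,0,0.3],[0,0,-0.03,0,0,0,0.3],[0,0,-0.03,0,0,0,0.3],[0,0,-0.03,0,0,0,0.3],[0,0,-0.03,0,0,0,0.3],[0,0,-0.03,0,0,0,0.3],[0,0,-0.02,0,0,0,0.3],[0,0,-0.01,0,0,0,0.3],[0,0,0,0,0,0,0.3]]]'
python3 -c "
from h import *
go([.5789,.0752,.136])"
```

```text
t: 35.7
tcp_pos: [0.5666, 0.4104, 0.038]
tool_rot: [0.679, 0.734, 0.001, 0.001]
force: [-0.1, -0.3, 5.4]
finger_gap: 0.529
gripper_force: 31.3
t: 36.8
tcp_pos: [0.5658, 0.4102, 0.2302]
tool_rot: [0.679, 0.734, 0.001, 0.0]
force: [1.1, 0.1, -1.5]
finger_gap: 0.53
gripper_force: 31.2
t 36.8 tcp [0.5658 0.4102 0.2302] mm [-335.1  -13.5   93.8] frac [-0.4188 -0.0169  0.1172] turn [ 0.02  -0.009 -0.002] F [ 1.1  0.1 -1.5] gap 0.53 31.2
```

```bash
python3 -m pendant '[[[-0.018,-0.0013,0,0,0,0,0.3],[-0.0325,-0.0013,0,0,0,0,0.3],[-0.0325,-0.0013,0,0,0,0,0.3],[-0.0325,-0.0013,0,0,0,0,0.3],[-0.0325,-0.0013,0,0,0,0,0.3],[-0.0325,-0.0013,0,0,0,0,0.3],[-0.0325,-0.0013,0,0,0,0,0.3],[-0.0325,-0.0013,0,0,0,0,0.3],[-0.0325,-0.0013,0,0,0,0,0.3],[-0.0325,-0.0013,0,0,0,0,0.3],[-0.0325,-0.0013,0,0,0,0,0.3],[-0.0325,-0.0013,0,0,0,0,0.3],[-0.0325,-0.0013,0,0,0,0,0.3],[-0.01,0,0,0,0,0,0.3],[0,0,0,0,0,0,0.3],[0,0,0,0,0,0,0.3],[0,0,0,0,0,0,0.3]]]'
python3 -c "
from h import *
d=snap('wrist');print(rings(d))
go([.5789,.0755,.136])"
```

```text
t: 38.5
tcp_pos: [0.5778, 0.0764, 0.2281]
tool_rot: [0.678, 0.735, -0.0, -0.0]
force: [-1.8, 0.8, -2.4]
finger_gap: 0.534
gripper_force: 31.2
[[0.579, 0.0748, 0.088, 27.0], [0.5743, 0.129, 0.088, 26.7]]
t 38.55 tcp [0.578  0.0765 0.2282] mm [-1.1  0.9 92.2] frac [-0.0013  0.0011  0.1153] turn [-0.005 -0.003  0.008] F [ 0.1  0.3 -1.5] gap 0.532 31.2
```

```bash
python3 -m pendant '[[[-0.001,0.001,0.015,0,0,0,0.3],[0,0,0.025,0,0,0,0.3],[0,0,0.025,0,0,0,0.3],[0,0,0.025,0,0,0,0.3],[0,0,0.015,0,0,0,0.3],[0,0,0.01,0,0,0,0.3],[0,0,0,0,0,0,0.3],[0,0,0,0,0,0,0.3]]]'
python3 -c "
from h import *
go([.5789,.0755,.1262])"
```

```text
t: 39.35
tcp_pos: [0.5797, 0.0748, 0.1368]
tool_rot: [0.679, 0.734, 0.0, 0.0]
force: [-0.1, -0.3, -1.4]
finger_gap: 0.529
gripper_force: 31.2
t 39.35 tcp [0.5797 0.0748 0.1368] mm [ 0.7 -0.7 10.6] frac [ 0.0009 -0.0009  0.0132] turn [ 0.008  0.001 -0.002] F [-0.1 -0.3 -1.4] gap 0.529 31.2
```

```bash
python3 -m pendant '[[[0.001,-0.0008,0.007,0,0,0,0.3],[0,0,0.004,0,0,0,0.3],[0,0,0.0015,0,0,0,0.3],[0,0,0.0008,0,0,0,0.3],[0,0,0.0005,0,0,0,0.3],[0,0,0,0,0,0,0.3]]]'
```

```text
t: 39.95
tcp_pos: [0.5784, 0.0755, 0.1259]
tool_rot: [0.679, 0.734, -0.0, 0.0]
force: [0.1, -1.2, 2.9]
finger_gap: 0.53
gripper_force: 31.7
```

```bash
python3 -m pendant '[[[0,0,0,0,0,0,0.5],[0,0,0,0,0,0,0.6],[0,0,0,0,0,0,0.8],[0,0,0,0,0,0,1],[0,0,0,0,0,0,1],[0,0,0,0,0,0,1],[0,0,-0.01,0,0,0,1],[0,0,-0.03,0,0,0,1],[0,0,-0.04,0,0,0,1],[0,0,-0.05,0,0,0,1],[0,0,-0.02,0,0,0,1],[0,0,0,0,0,0,1],[0,0,0,0,0,0,1]]]'
python3 -c "
from h import *
d=snap('wrist');caps(d,.170);d=snap('side','s2');print('side');caps(d);caps(d,.17)
go([.4575,.3770,.2])"
```

```text
t: 41.25
tcp_pos: [0.5781, 0.0755, 0.2454]
tool_rot: [0.679, 0.734, 0.0, -0.0]
force: [-0.5, -0.1, 0.4]
finger_gap: 1.004
gripper_force: 0.0
cap px [319.3 258.1] cloud [0.5779 0.0745 0.1699] ext [0.028 0.03 ] centre [0.578  0.0735]
cap px [320.1 339.3] cloud [0.5826 0.0211 0.17  ] ext [0.029 0.029] centre [0.5828 0.0206]
cap px [320.8 403.7] cloud [ 0.5872 -0.0286  0.1699] ext [0.029 0.029] centre [ 0.5874 -0.03  ]
side
cap px [219.1 289.9] cloud [0.6461 0.3027 0.0821] ext [0.028 0.028] centre [0.6464 0.3036]
cap px [271.4 356.9] cloud [0.4552 0.3768 0.0822] ext [0.029 0.027] centre [0.456 0.376]
cap px [164.7 361.2] cloud [0.634  0.5003 0.0823] ext [0.029 0.028] centre [0.6349 0.4997]
cap px [310.6 194.8] cloud [0.5825 0.0211 0.1695] ext [0.03 0.03] centre [0.582 0.019]
cap px [300.5 210.1] cloud [0.5765 0.074  0.17  ] ext [0.027 0.033] centre [0.5767 0.0736]
t 41.35 tcp [0.5773 0.0755 0.2439] mm [309.9 -95.7  44.4] frac [ 0.3874 -0.1196  0.0555] turn [-0.026 -0.004 -0.004] F [-0.2 -0.4 -0.2] gap 1.001 0.0
```

View pics/s2.png

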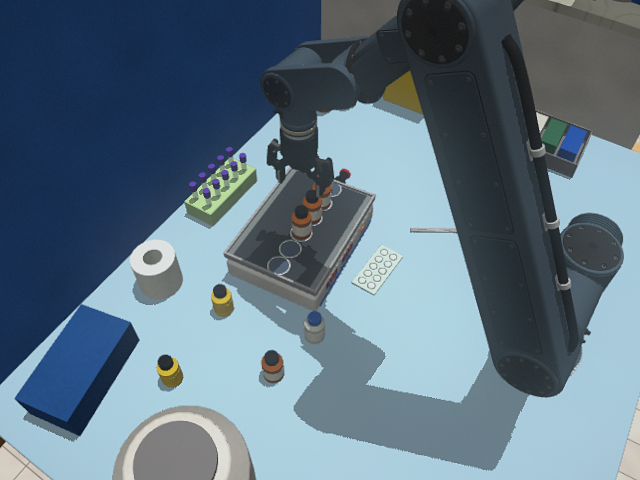

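Bottles stand on the rings at (302,235), (313,217) and (323,203), but ring 1 near (333,188) looks uncovered. I'll zoom in there.

```bash
python3 -c "
import cv2
a=cv2.imread('pics/s2.png')[130:280,220:400];cv2.imwrite('pics/s2c.png',cv2.resize(a,None,fx=4,fy=4,interpolation=cv2.INTER_CUBIC))"
```

```text
(no output)
```

View pics/s2c.png

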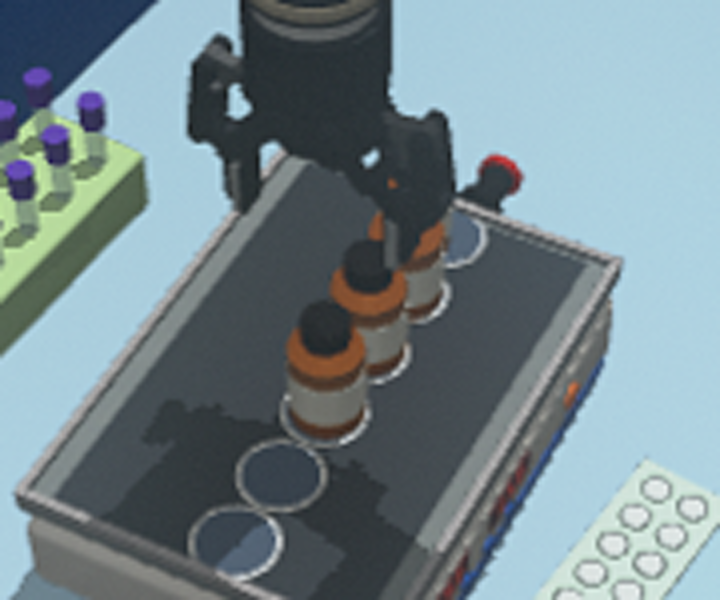

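Ring 1 is empty, so bottle D was knocked aside. An orange spot behind the finger hints that it moved towards +x. I'll carry on to C and look again once the arm is clear.

```bash
python3 -m pendant '[[[0.02,-0.006,0,0,0,0,1],[0.041,-0.0125,0,0,0,0,1],[0.041,-0.0125,0,0,0,0,1],[0.041,-0.0125,0,0,0,0,1],[0.041,-0.0125,0,0,0,0,1],[0.041,-0.0125,0.005,0,0,0,1],[0.041,-0.0125,0.01,0,0,0,1],[0.041,-0.0125,0.01,0,0,0,1],[0.041,-0.0125,0.015,0,0,0,1],[0.039,-0.0136,0.0155,0,0,0,1],[0,0,0,0,0,0,1],[0,0,0,0,0,0,1],[0,0,0,0,0,0,1]]]'
python3 -c "
from h import *
d=snap('wrist');caps(d)
go([.4575,.3770,.036])
for n in ('side','top'):
    print(n);d=snap(n,n+'3');caps(d,.17)"

```

```text
t: 42.65
tcp_pos: [0.4587, 0.3762, 0.2008]
tool_rot: [0.679, 0.734, -0.0, 0.0]
force: [0.4, 0.0, 0.5]
finger_gap: 1.0
gripper_force: 0.0
cap px [614.7  65.6] cloud [0.6341 0.5007 0.0819] ext [0.029 0.029] centre [0.6348 0.5009]
cap px [318.2 230.6] cloud [0.4576 0.3779 0.0819] ext [0.029 0.029] centre [0.4576 0.3774]
cap px [554.9 340.3] cloud [0.6464 0.3041 0.0818] ext [0.03  0.029] centre [0.6477 0.3031]
cap px [275.5 368.2] cloud [0.4334 0.263  0.0795] ext [0.027 0.011] centre [0.4325 0.2607]
cap px [319.8 429.4] cloud [0.4726 0.2046 0.08  ] ext [0.027 0.004] centre [0.4732 0.2043]
cap px [407.6 430.1] cloud [0.5453 0.2108 0.082 ] ext [0.038 0.005] centre [0.5466 0.2111]
t 42.7 tcp [0.4592 0.376  0.2011] mm [  1.2  -1.6 165.1] frac [ 0.0015 -0.002   0.2064] turn [ 0.002  0.001 -0.012] F [0.5 0.7 0.1] gap 0.998 0.0
side
top
cap px [385.6 191.2] cloud [ 0.606  -0.0725  0.17  ] ext [0.029 0.028] centre [ 0.6064 -0.0735]
cap px [367.3 199.9] cloud [ 0.5863 -0.0305  0.1698] ext [0.029 0.03 ] centre [ 0.5867 -0.031 ]
cap px [345.2 202. ] cloud [0.5824 0.0194 0.1701] ext [0.03  0.027] centre [0.5824 0.0198]
cap px [321.1 204.7] cloud [0.5773 0.0735 0.1698] ext [0.028 0.027] centre [0.5775 0.0738]
```

View pics/side3.png

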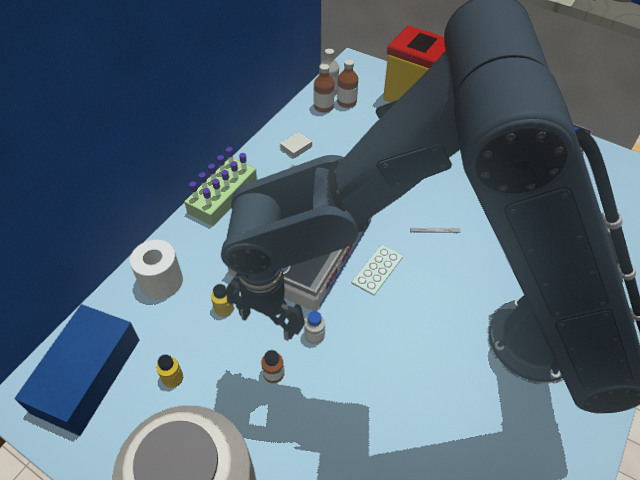

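The top view shows D upright on the platform at (0.606,-0.073), about 19 mm off ring 1. The others are still in place. I'll do C onto ring 5 first, then mend D.

```bash
python3 -m pendant '[[[0.002,-0.0013,0.016,0,0,0,1],[0,0,0.03,0,0,0,1],[0,0,0.03,0,0,0,1],[0,0,0.03,0,0,0,1],[0,0,0.03,0,0,0,1],[0,0,0.03,0,0,0,1],[0,0,0.025,0,0,0,1],[0,0,0.015,0,0,0,1],[0,0,0,0,0,0,1],[0,0,0,0,0,0,0.7],[0,0,0,0,0,0,0.3],[0,0,0,0,0,0,0.3],[0,0,0,0,0,0,0.3],[0,0,0,0,0,0,0.3],[0,0,0,0,0,0,0.3],[0,0,0,0,0,0,0.3]]]' 30
python3 -m pendant '[[[0,0,-0.01,0,0,0,0.3],[0,0,-0.02,0,0,0,0.3],[0,0,-0.03,0,0,0,0.3],[0,0,-0.03,0,0,0,0.3],[0,0,-0.03,0,0,0,0.3],[0,0,-0.03,0,0,0,0.3],[0,0,-0.03,0,0,0,0.3],[0,0,-0.03,0,0,0,0.3],[0,0,-0.02,0,0,0,0.3],[0,0,-0.01,0,0,0,0.3],[0,0,0,0,0,0,0.3]]]'
python3 -c "
from h import *
go([.5744,.1293,.136])"
```

```text
t: 44.4
tcp_pos: [0.4584, 0.3786, 0.0375]
tool_rot: [0.679, 0.734, 0.001, 0.0]
force: [-0.0, -0.2, 5.8]
finger_gap: 0.53
gripper_force: 31.3
t: 45.5
tcp_pos: [0.4578, 0.3783, 0.2291]
tool_rot: [0.679, 0.734, 0.001, 0.0]
force: [-0.3, 0.1, -2.0]
finger_gap: 0.529
gripper_force: 31.1
t 45.5 tcp [0.4578 0.3783 0.2291] mm [-257.4   96.6   93.1] frac [-0.3218  0.1207  0.1164] turn [ 0.013 -0.006 -0.003] F [-0.3  0.1 -2. ] gap 0.529 31.1
```

```bash
python3 -m pendant '[[[-0.0168,0.0057,0,0,0,0,0.3],[-0.0305,0.0115,0,0,0,0,0.3],[-0.0305,0.0115,0,0,0,0,0.3],[-0.0305,0.0115,0,0,0,0,0.3],[-0.0305,0.0115,0,0,0,0,0.3],[-0.0305,0.0115,0,0,0,0,0.3],[-0.0305,0.0115,0,0,0,0,0.3],[-0.0305,0.0115,0,0,0,0,0.3],[-0.0305,0.0115,0,0,0,0,0.3],[-0.0305,0.0115,0,0,0,0,0.3],[-0.0305,0.0115,0,0,0,0,0.3],[0,0,0,0,0,0,0.3],[0,0,0,0,0,0,0.3],[0,0,0,0,0,0,0.3]]]'
python3 -c "
from h import *
d=snap('wrist');print(rings(d))
go([.5744,.1293,.136])"
```

```text
t: 46.9
tcp_pos: [0.573, 0.1292, 0.2272]
tool_rot: [0.679, 0.734, -0.001, -0.001]
force: [-0.2, 0.0, -2.0]
finger_gap: 0.525
gripper_force: 31.1
[[0.7082, -0.0741, 0.088, 27.1], [0.5745, 0.1285, 0.088, 27.0]]
t 46.95 tcp [0.5732 0.1295 0.2275] mm [-0.4  1.4 91.5] frac [-0.0005  0.0017  0.1144] turn [-0.016 -0.003  0.003] F [ 0.2 -0.3 -2.6] gap 0.53 31.1
```

```bash
python3 -m pendant '[[[-0.0003,0.001,0.015,0,0,0,0.3],[0,0,0.025,0,0,0,0.3],[0,0,0.025,0,0,0,0.3],[0,0,0.025,0,0,0,0.3],[0,0,0.015,0,0,0,0.3],[0,0,0.01,0,0,0,0.3],[0,0,0,0,0,0,0.3],[0,0,0,0,0,0,0.3]]]'
python3 -c "
from h import *
go([.5744,.1293,.1258])"
```

```text
t: 47.75
tcp_pos: [0.5753, 0.1291, 0.1365]
tool_rot: [0.679, 0.734, 0.0, 0.0]
force: [0.4, 0.1, -2.0]
finger_gap: 0.528
gripper_force: 31.1
t 47.75 tcp [0.5753 0.1291 0.1365] mm [ 0.3 -0.9 10.7] frac [ 0.0004 -0.0011  0.0134] turn [ 0.008  0.    -0.001] F [ 0.4  0.1 -2. ] gap 0.528 31.1
```

```bash
python3 -m pendant '[[[0.0004,-0.001,0.007,0,0,0,0.3],[0,0,0.004,0,0,0,0.3],[0,0,0.0018,0,0,0,0.3],[0,0,0.0008,0,0,0,0.3],[0,0,0.0005,0,0,0,0.3],[0,0,0,0,0,0,0.3]]]'
```

```text
t: 48.35
tcp_pos: [0.574, 0.1291, 0.1255]
tool_rot: [0.679, 0.734, -0.0, 0.0]
force: [-2.8, 0.4, 3.8]
finger_gap: 0.532
gripper_force: 31.7
```

Contact. Release and rise, then on to D.

```bash
python3 -m pendant '[[[0,0,0,0,0,0,0.5],[0,0,0,0,0,0,0.6],[0,0,0,0,0,0,0.8],[0,0,0,0,0,0,1],[0,0,0,0,0,0,1],[0,0,0,0,0,0,1],[0,0,-0.01,0,0,0,1],[0,0,-0.03,0,0,0,1],[0,0,-0.04,0,0,0,1],[0,0,-0.05,0,0,0,1],[0,0,-0.04,0,0,0,1],[0,0,0,0,0,0,1],[0,0,0,0,0,0,1]]]'
python3 -c "
from h import *
d=snap('wrist');caps(d,.170);print(rings(d))
go([.606,-.073,.26])"
```

```text
t: 49.65
tcp_pos: [0.5743, 0.1292, 0.2622]
tool_rot: [0.679, 0.734, 0.001, 0.001]
force: [0.4, 0.5, -0.8]
finger_gap: 0.999
gripper_force: 0.0
cap px [317.5 247.4] cloud [0.5732 0.1285 0.17  ] ext [0.028 0.029] centre [0.5732 0.1278]
cap px [318.1 324.9] cloud [0.5778 0.0747 0.17  ] ext [0.029 0.031] centre [0.5781 0.0733]
cap px [318.8 390.7] cloud [0.5826 0.0216 0.1699] ext [0.029 0.029] centre [0.5824 0.0201]
[[0.5744, 0.1288, 0.088, 27.0]]
t 49.7 tcp [0.5735 0.1291 0.2608] mm [-204.1   16.6    0.8] frac [-0.2551  0.0207  0.0009] turn [-0.006 -0.    -0.003] F [ 0.2 -0.  -0.3] gap 1.004 0.0
```

```bash
python3 -m pendant '[[[-0.02,0.0017,0,0,0,0,1],[-0.045,0.0038,0,0,0,0,1],[-0.045,0.0038,0,0,0,0,1],[-0.045,0.0038,0,0,0,0,1],[-0.045,0.0038,0,0,0,0,1],[-0.045,0.0038,0,0,0,0,1],[-0.01,0,0,0,0,0,1],[0,0,0,0,0,0,1],[0,0,0,0,0,0,1]]]'
python3 -c "
from h import *
d=snap('wrist','w5');caps(d,.170)
go([.606,-.073,.26])"
```

```text
t: 50.6
tcp_pos: [0.6057, -0.0726, 0.2598]
tool_rot: [0.679, 0.734, -0.0, -0.001]
force: [-0.1, -0.3, 0.3]
finger_gap: 0.999
gripper_force: 0.0
cap px [288.5   2.1] cloud [0.5789 0.0593 0.169 ] ext [0.017 0.003] centre [0.5785 0.0595]
cap px [291.2  83.9] cloud [0.5829 0.0191 0.1702] ext [0.029 0.029] centre [0.5829 0.019 ]
cap px [293.8 176.1] cloud [ 0.5874 -0.0304  0.1702] ext [0.029 0.029] centre [ 0.5873 -0.0307]
cap px [321.3 246.3] cloud [ 0.6064 -0.0714  0.17  ] ext [0.029 0.029] centre [ 0.6066 -0.0722]
t 50.65 tcp [ 0.6059 -0.0719  0.2602] mm [-1.1  0.   0.2] frac [-0.0013  0.0001  0.0002] turn [-0.015 -0.011  0.002] F [ 0.4 -0.5 -0.6] gap 1.0 0.0
```

View pics/w5.png

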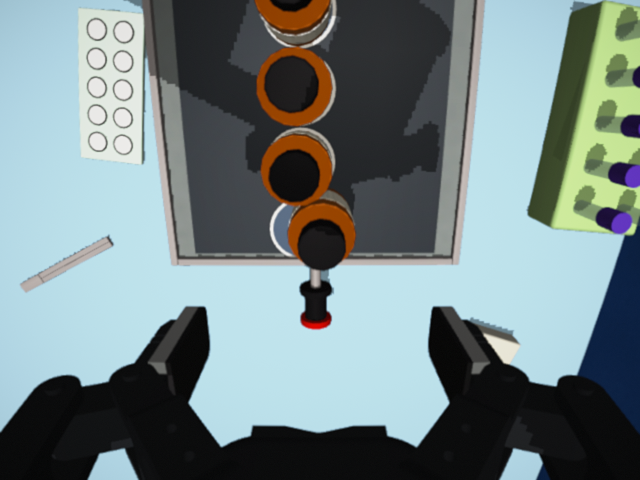

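D is at (321,235), touching E at (295,165), with ring 1 showing beside it at (283,230). The approach is clear for the fingers.

```bash
python3 -m pendant '[[[-0.0005,0.0005,0.02,0,0,0,1],[0,0,0.03,0,0,0,1],[0,0,0.03,0,0,0,1],[0,0,0.03,0,0,0,1],[0,0,0.03,0,0,0,1],[0,0,0.018,0,0,0,1],[0,0,0.008,0,0,0,1],[0,0,0,0,0,0,1],[0,0,0,0,0,0,0.7],[0,0,0,0,0,0,0.3],[0,0,0,0,0,0,0.3],[0,0,0,0,0,0,0.3],[0,0,0,0,0,0,0.3],[0,0,0,0,0,0,0.3],[0,0,0,0,0,0,0.3]]]' 30
python3 -c "
from h import *
go([.592,-.0866,.1275])"
```

```text
t: 52.15
tcp_pos: [0.6077, -0.0735, 0.1294]
tool_rot: [0.679, 0.734, 0.0, 0.001]
force: [-1.2, 0.1, 5.2]
finger_gap: 0.532
gripper_force: 31.2
t 52.15 tcp [ 0.6077 -0.0735  0.1294] mm [-11.8 -16.6   1.9] frac [-0.0147 -0.0208  0.0023] turn [ 0.016  0.006 -0.004] F [-1.2  0.1  5.2] gap 0.532 31.2
```

```bash
python3 -m pendant '[[[0,0,-0.008,0,0,0,0.3],[0,0,-0.012,0,0,0,0.3],[-0.008,0,0,0,0,0,0.3],[-0.007,-0.005,0,0,0,0,0.3],[0,-0.008,0,0,0,0,0.3],[0,-0.008,0,0,0,0,0.3],[0,0,0,0,0,0,0.3],[0,0,0,0,0,0,0.3],[0,0,0,0,0,0,0.3]]]'
python3 -c "
from h import *
go([.592,-.0868,.1294])
d=snap('wrist');print(rings(d))"
```

```text
t: 53.05
tcp_pos: [0.5914, -0.0865, 0.1441]
tool_rot: [0.679, 0.734, 0.0, 0.0]
force: [0.6, 0.1, -2.1]
finger_gap: 0.525
gripper_force: 31.0
t 53.05 tcp [ 0.5914 -0.0865  0.1441] mm [-0.3  0.5 14.7] frac [-0.0004  0.0007  0.0184] turn [ 0.003  0.    -0.002] F [ 0.6  0.1 -2.1] gap 0.525 31.0
[]
```

```bash
python3 -m pendant '[[[-0.0003,0.0005,0.009,0,0,0,0.3],[0,0,0.006,0,0,0,0.3],[0,0,0.0024,0,0,0,0.3],[0,0,0.0008,0,0,0,0.3],[0,0,0.0005,0,0,0,0.3],[0,0,0,0,0,0,0.3]]]'
```

```text
t: 53.7
tcp_pos: [0.5911, -0.0866, 0.1294]
tool_rot: [0.679, 0.734, -0.0, -0.0]
force: [-3.2, 1.0, 4.4]
finger_gap: 0.527
gripper_force: 31.5
```

Contact. Release, rise, check every bottle.

```bash
python3 -m pendant '[[[0,0,0,0,0,0,0.5],[0,0,0,0,0,0,0.6],[0,0,0,0,0,0,0.8],[0,0,0,0,0,0,1],[0,0,0,0,0,0,1],[0,0,0,0,0,0,1],[0,0,-0.01,0,0,0,1],[0,0,-0.03,0,0,0,1],[0,0,-0.04,0,0,0,1],[0,0,-0.05,0,0,0,1],[0,0,-0.03,0,0,0,1],[0,0,0,0,0,0,1],[0,0,0,0,0,0,1]]]'
python3 -c "
from h import *
d=snap('wrist');caps(d,.170)
go([.6110,-.1765,.25])"
```

```text
t: 55.0
tcp_pos: [0.5916, -0.0868, 0.2579]
tool_rot: [0.679, 0.734, 0.0, 0.001]
force: [-0.3, 0.4, -0.0]
finger_gap: 0.999
gripper_force: 0.0
cap px [318.5  57.3] cloud [0.5826 0.0189 0.1701] ext [0.029 0.029] centre [0.5825 0.0188]
cap px [318.9 152.4] cloud [ 0.5867 -0.0301  0.1702] ext [0.029 0.029] centre [ 0.5868 -0.0301]
cap px [317.5 244.9] cloud [ 0.5902 -0.0844  0.17  ] ext [0.028 0.029] centre [ 0.5903 -0.0855]
t 55.05 tcp [ 0.591  -0.0866  0.2567] mm [-91.2  12.9   6.7] frac [-0.1141  0.0161  0.0083] turn [-0.009 -0.004 -0.004] F [-0.7 -0.9 -0.3] gap 1.0 0.0
```

```bash
python3 -m pendant '[[[-0.03,-0.01,0,0,0,0,1],[-0.045,-0.03,0,0,0,0,1],[-0.05,-0.03,0,0,0,0,1],[-0.05,-0.03,0,0,0,0,1],[-0.05,-0.03,0,0,0,0,1],[-0.05,-0.03,0,0,0,0,1],[-0.05,-0.03,0,0,0,0,1],[-0.045,-0.03,0,0,0,0,1],[-0.03,-0.02,0,0,0,0,1],[0,0,0,0,0,0,1],[0,0,0,0,0,0,1]]]'
python3 -c "
from h import *
go([.6110,-.1765,.25])
for n in('top','side'):
    d=snap(n,n+'4');print(n);caps(d,.17);caps(d)
    a=cv2.imread('pics/'+n+'4.png');b=a[140:280,240:420] if n=='top' else a[140:310,220:400]
    cv2.imwrite('pics/'+n+'4c.png',cv2.resize(b,None,fx=3.5,fy=3.5,interpolation=cv2.INTER_CUBIC))"
```

```text
t: 56.15
tcp_pos: [0.4244, -0.4204, 0.2553]
tool_rot: [0.679, 0.734, 0.001, -0.002]
force: [-0.5, -0.1, 0.0]
finger_gap: 1.004
gripper_force: 0.0
t 56.15 tcp [ 0.4244 -0.4204  0.2553] mm [228.8 204.8   5.9] frac [0.286  0.2559 0.0073] turn [-0.013 -0.032 -0.018] F [-0.5 -0.1  0. ] gap 1.004 0.0
top
cap px [391.6 198.1] cloud [ 0.5896 -0.0853  0.1696] ext [0.029 0.028] centre [ 0.5905 -0.0863]
cap px [367.2 200. ] cloud [ 0.5863 -0.0302  0.1697] ext [0.028 0.027] centre [ 0.5869 -0.0299]
cap px [345.2 202.1] cloud [0.5823 0.0194 0.1699] ext [0.029 0.027] centre [0.5825 0.0198]
cap px [321.2 204.7] cloud [0.5772 0.0733 0.1698] ext [0.029 0.027] centre [0.5774 0.0738]
cap px [297.3 206.9] cloud [0.573  0.1273 0.1699] ext [0.028 0.027] centre [0.5731 0.1279]
cap px [229.3 188.9] cloud [0.6471 0.3015 0.0819] ext [0.026 0.028] centre [0.6474 0.3016]
cap px [149.7 195.2] cloud [0.635  0.4996 0.0817] ext [0.028 0.026] centre [0.6349 0.4992]
side
cap px [331.8 166.9] cloud [ 0.5878 -0.0844  0.1698] ext [0.026 0.027] centre [ 0.588  -0.0845]
cap px [321.2 181. ] cloud [ 0.5848 -0.03    0.1695] ext [0.031 0.028] centre [ 0.5853 -0.0303]
cap px [311.2 194.6] cloud [0.5815 0.02   0.1698] ext [0.031 0.032] centre [0.5821 0.0199]
cap px [300.7 210.2] cloud [0.5762 0.0738 0.1697] ext [0.029 0.031] centre [0.5767 0.0734]
cap px [289.1 226.5] cloud [0.5719 0.1278 0.1697] ext [0.029 0.03 ] centre [0.5727 0.1283]
cap px [219.2 289.9] cloud [0.6462 0.3022 0.0815] ext [0.03  0.026] centre [0.6463 0.3026]
cap px [164.4 361. ] cloud [0.6346 0.5002 0.0822] ext [0.029 0.027] centre [0.635  0.5004]
```

View pics/top4c.png

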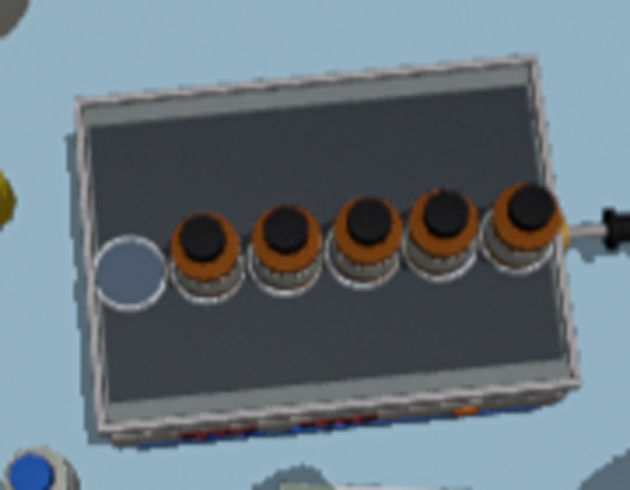

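View pics/side4c.png

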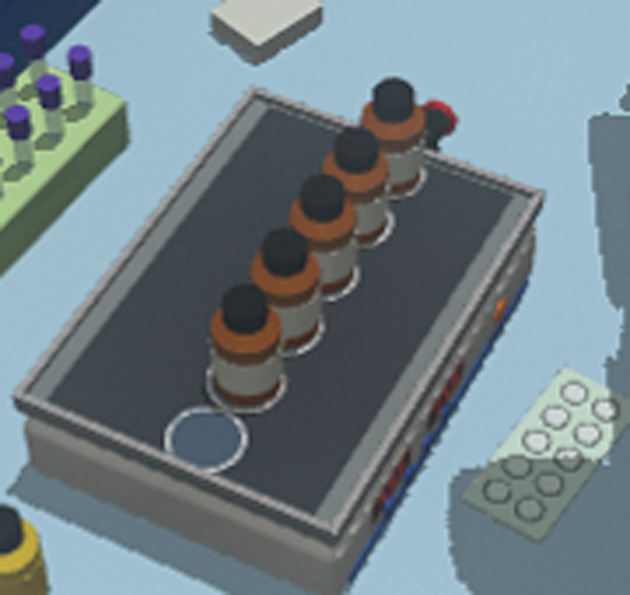

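All five bottles stand upright in rings 1 to 5 and only ring 6, at (205,440) in the side crop, is empty. Each is within 2.5 mm of its ring centre. Now for the rod.

```bash
python3 -m pendant '[[[0.02,0.018,0,0,0,0,1],[0.035,0.031,0,0,0,0,1],[0.035,0.031,0,0,0,0,1],[0.035,0.031,0,0,0,0,1],[0.035,0.031,0,0,0,0,1],[0.035,0.031,0,0,0,0,1],[0.035,0.031,0,0,0,0,1],[0.035,0.031,0.01,0,0,0,1],[0.021,0.019,0.02,0,0,0,1],[0,0,0.02,0,0,0,1],[0,0,0.018,0,0,0,1],[0,0,0,0,0,0,1],[0,0,0,0,0,0,1]]]'
python3 -c "
from h import *
d=snap('wrist');P=cloud(d);H=hsv(d);go([.610,-.1765,.039])
z=P[150:330,300:345];m=(z[...,2]>.0575)&(z[...,2]<.064);print(z[m].min(0),z[m].max(0))
Q=np.nanmedian(P[150:330,316:329],1);print(Q[(Q[:,2]>.05)&(Q[:,2]<.065)][::2,1:].round(4).tolist())"
```

```text
t: 57.55
tcp_pos: [0.6097, -0.1766, 0.2025]
tool_rot: [0.679, 0.734, -0.0, -0.0]
force: [-0.7, 0.4, 0.1]
finger_gap: 1.0
gripper_force: 0.0
t 57.6 tcp [ 0.6101 -0.1771  0.2032] mm [  0.7  -0.2 164.2] frac [ 9.000e-04 -2.000e-04  2.053e-01] turn [ 0.005  0.003 -0.007] F [ 0.1 -1.1 -1.1] gap 0.998 0.0
[ 0.59849278 -0.19648843  0.05752673] [ 0.62047229 -0.12363818  0.06149709]
[[-0.1239, 0.0567], [-0.1253, 0.0566], [-0.1267, 0.0569], [-0.1571, 0.0513], [-0.1571, 0.0581], [-0.1583, 0.0596], [-0.1596, 0.0605], [-0.1612, 0.0592], [-0.1627, 0.0597], [-0.1655, 0.0544], [-0.167, 0.0544], [-0.1685, 0.0545], [-0.1701, 0.0545], [-0.1715, 0.0549], [-0.1731, 0.0546], [-0.1745, 0.0547], [-0.1761, 0.0546], [-0.1777, 0.0547], [-0.1793, 0.0548], [-0.1807, 0.0546], [-0.1825, 0.0544], [-0.1839, 0.0548], [-0.1856, 0.0545], [-0.187, 0.0548], [-0.1886, 0.0546], [-0.1892, 0.0573], [-0.1903, 0.0593], [-0.1919, 0.0587], [-0.1933, 0.0594], [-0.1949, 0.0596]]
```

```bash
python3 -m pendant '[[[0.0006,0,0.015,0,0,0,1],[0,0,0.03,0,0,0,1],[0,0,0.03,0,0,0,1],[0,0,0.03,0,0,0,1],[0,0,0.03,0,0,0,1],[0,0,0.03,0,0,0,1],[0,0,0.02,0,0,0,1],[0,0,0.015,0,0,0,1],[0,0,0,0,0,0,1],[0,0,0,0,0,0,1]]]'
python3 -c "
from h import *
go([.610,-.1764,.039])"
```

```text
t: 58.6
tcp_pos: [0.6104, -0.1766, 0.0432]
tool_rot: [0.679, 0.734, 0.0, 0.0]
force: [1.0, 0.1, 0.6]
finger_gap: 0.997
gripper_force: 0.0
t 58.6 tcp [ 0.6104 -0.1766  0.0432] mm [ 0.3 -0.4  4.2] frac [ 0.0003 -0.0004  0.0052] turn [ 0.007  0.004 -0.004] F [1.  0.1 0.6] gap 0.997 0.0
```

Grip, then pull 20 mm out.

```bash
python3 -m pendant '[[[0.0003,0,0.0045,0,0,0,1],[0,0,0,0,0,0,0.6],[0,0,0,0,0,0,0.1],[0,0,0,0,0,0,0.1],[0,0,0,0,0,0,0.1],[0,0,0,0,0,0,0.1],[0,0,0,0,0,0,0.1],[0,0,0,0,0,0,0.1],[0,0,0,0,0,0,0.1],[-0.003,0,0,0,0,0,0.1],[-0.004,0,0,0,0,0,0.1],[-0.004,0,0,0,0,0,0.1],[-0.004,0,0,0,0,0,0.1],[-0.004,0,0,0,0,0,0.1],[-0.004,0,0,0,0,0,0.1],[-0.002,0,0,0,0,0,0.1],[0,0,0,0,0,0,0.1],[0,0,0,0,0,0,0.1]]]' 40
python3 -c "
from h import *
go([.6115,-.1964,.039])"
```

```text
t: 60.4
tcp_pos: [0.6118, -0.1966, 0.0395]
tool_rot: [0.679, 0.734, 0.0, 0.0]
force: [0.3, -0.9, 5.7]
finger_gap: 0.24
gripper_force: 39.4
t 60.4 tcp [ 0.6118 -0.1966  0.0395] mm [ 0.2 -0.3  0.5] frac [ 0.0003 -0.0004  0.0006] turn [ 0.007  0.003 -0.008] F [ 0.3 -0.9  5.7] gap 0.24 39.4
```

```bash
python3 -m pendant '[[[0,0,0,0,0,0,0.4],[0,0,0,0,0,0,1],[0,0,0,0,0,0,1],[0,0,0,0,0,0,1],[0,0,0,0,0,0,1],[0,0,-0.02,0,0,0,1],[0,0,-0.05,0,0,0,1],[0,0,-0.05,0,0,0,1],[0,0,-0.05,0,0,0,1],[0,0,-0.03,0,0,0,1],[0,0,0,0,0,0,1],[0,0,0,0,0,0,1]]]'
python3 -c "
from h import *
d=snap('wrist','w6');P=cloud(d);H=hsv(d);caps(d,.17)
Q=np.nanmedian(P[150:330,316:329],1);print(Q[(Q[:,2]>.053)&(Q[:,2]<.065)][::3,1:].round(4).tolist())
d=snap('side');caps(d,.17)"
```

```text
t: 61.6
tcp_pos: [0.6115, -0.196, 0.2004]
tool_rot: [0.679, 0.734, 0.0, 0.001]
force: [-0.7, 0.2, -0.5]
finger_gap: 1.0
gripper_force: 0.0
cap px [287.8  29.1] cloud [ 0.5906 -0.0883  0.1701] ext [0.03  0.024] centre [ 0.5903 -0.0889]
[[-0.1775, 0.0561], [-0.1789, 0.0595], [-0.181, 0.0598], [-0.1833, 0.0593], [-0.1869, 0.0545], [-0.1891, 0.0546], [-0.1913, 0.0546], [-0.1936, 0.0542], [-0.196, 0.054], [-0.1982, 0.0547], [-0.2005, 0.0549], [-0.2028, 0.055], [-0.2053, 0.0542], [-0.2076, 0.0544], [-0.2098, 0.0553], [-0.2107, 0.0593], [-0.2131, 0.0595], [-0.2153, 0.0595]]
cap px [331.9 167.2] cloud [ 0.5871 -0.0837  0.1699] ext [0.027 0.029] centre [ 0.5878 -0.084 ]
cap px [320.8 181. ] cloud [ 0.5857 -0.0295  0.1698] ext [0.031 0.029] centre [ 0.5861 -0.0307]
cap px [311.2 194.6] cloud [0.5815 0.02   0.1697] ext [0.029 0.031] centre [0.5815 0.0192]
cap px [300.4 210.1] cloud [0.5768 0.0737 0.1696] ext [0.028 0.031] centre [0.5769 0.0737]
cap px [289.3 226.4] cloud [0.5717 0.1276 0.1698] ext [0.031 0.029] centre [0.5719 0.1273]
```

View pics/w6.png

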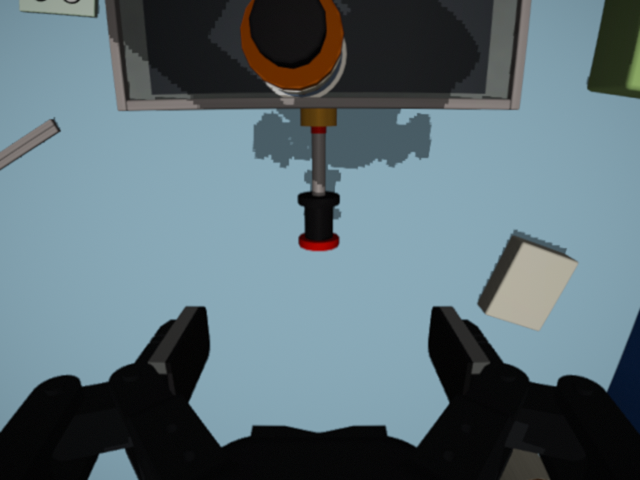

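The red band at (318,128) sits just outside the brass bush, so the rod is at its middle click. All five bottles are in place and the gripper is clear.

```bash
python3 -c "
from station import job
print(job.sign_off())"
```

```text
the job is handed in; nothing more can be done
None
```

I parked the rod, stood all five amber bottles that were there upright in rings 1–5 (each within about 2.5 mm of centre by camera), pulled the rod to its middle click and handed the job in at about 62 s; bottle 1 was knocked off its ring midway and I put it back before the pull.

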